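Clear the warming plate and move the vessels along

ROBOT

A 6-joint arm with a two-finger parallel gripper is mounted at the origin on the work surface. World frame = base frame: x ahead of the robot, y to its left, z up, the work surface at z = 0. Lengths are in m, angles in rad, forces in N, time in s.
With the tool pointing down it reaches from about 0.25 to 0.775 m from the base axis. Payload 4 kg.
Tool frame: the origin (TCP) lies on the centre line of the jaws, within the pads' length; the fingertips stand robot.tips_ahead ahead of it and the grasp point (between the pads) lies 8 mm behind it (robot.tips_ahead is the distance from the TCP to the fingertips, in m); z points along the fingers, y is the line along which they close (so a half turn about z gives the same grasp; the last joint's range is limited). The gripper opens to 94 mm and grips with 3 to 60 N. Pads are 16 mm wide; open, the fingers measure 119 mm over their backs; the gripper's body (75 mm by 177 mm) begins 78 mm behind the grasp point.
Start: joints at [1.047, 0.087, 1.371, -0, 1.684, -0.103], TCP at [0.225, 0.502, 0.217] pointing down, gripper open.
Joint ranges: [-3.1, 3.1], [-0.76, 2.03], [0.27, 2.55], [-1.08, 4.22], [0.17, 2.65], [-2.57, 2.57]. Speed limits (rad/s): [2.79, 2.79, 3.14, 3.14, 3.14, 3.14].

INTERFACE

Orientations are given as [roll, pitch, yaw] about the fixed x, y, z axes, in that order (R = Rz(yaw) Ry(pitch) Rx(roll)).
In Python, from bench import robot, snapshot, close_job, spotter gives the robot as it stands. The module is installed in compiled form; this text tells all that it offers.
- The arm moves only by the tool servo_tool, never from a script. Its argument "commands" is one flat list of numbers, 7 for each row, row after row: the shift along the tool's x, y, z in m, then the turn, a rotation vector about the tool's x, y, z in degrees, then the finger opening in m, from 0 to 0.094. In form: [x, y, z, ax, ay, az, grip, x, y, z, ax, ay, az, grip, ...]. A call has 1 to 10 rows; each row is the pose to reach, as a shift and turn from the pose commanded when the call began, along the tool's axes at that moment; what a row does not reach only later rows make up. A row lasts 1/8 s, in which the tool goes at most 62.5 mm and 10.7 degrees, less where a joint would pass 70% of its speed; a pose out of reach is approached as far as the arm can. A call with a gripper value outside its range is refused whole. The fingers move at their own pace and stop on an object; the grip force is fixed at half the most. Time passes only in rows, so rows that repeat a pose let the fingers close. It gives the time, the measured TCP pose, the force, the opening and the grip force at its end, in the units of the state.
- robot.get_obs(): the state, without advancing time (a new reading comes with each control period).
- snapshot(name): name is "scene" or "side" or "wrist"; returns a dict with "img" (400x640x3 uint8, blue, green, red), "camera_matrix" (3x3 intrinsics, pixels), "extrinsics" (4x4, takes a point from camera to world coordinates); the wrist camera has in their place "hand_eye" (4x4, takes a point from camera to tool coordinates, whose origin is the TCP and whose axes are the flange's). Camera axes: x right, y down, z forward; pixel columns grow to the right and rows downward; lengths in m; the calibration is good to about 2 mm. The wrist camera is an equidistant fisheye: a pixel r from the principal point sees the ray r / f radians off the axis. A picture is of the moment at which its call begins: read the wrist's pose just before it. There is no depth.
- close_job(): hands the job in; it is judged then, once.
Trained networks look in a picture, given as the dict that the camera call returned (one of the last four; its "shot" number tells which), for a name from the list of things; names that differ only in an ending like _2 or _b are one class to them, and where a whole thing is asked for, a point or a joint stands for the part that bears it (a point fixed in the world has none). Each returns a list of dicts, best first, with "conf" (0 to 1); they miss things now and then, are a little off and sometimes report something else, mostly with a low value. They report only what shows in the picture. A call takes as long as a camera call.
- spotter.trace(name, picture): "region" (400x640 bool, what is visible of it) and "box" ([left, top, width, height] in pixels, round what is visible of it).
The state is a dict: "time": time; "joint_positions": joint angles; "qvel": joint speeds; "joint_torque": joint torques, N m; "tool_pos": TCP position; "ee_rot": TCP orientation; "wrist_force": force on the tool from outside, world axes, zero at the start; "wrist_torque": the same for the moment, N m; "width": finger opening in m; "finger_force": force on a finger pad.
Only numpy, scipy, OpenCV 4.12 (cv2) and the standard library are available. Lean on these libraries where they do the work, as an engineer would, in place of code of your own. Each camera call takes 0.05 s, during which the arm holds its last target. There are 200 camera calls.

TASK

First clear the warming plate: put every slide box and specimen jar that lies on it into a nest of its own shape in the white tray, seated flat on the nest's floor. Then slide the saucepan along the plate onto the free ring mark at the plate's empty end, and after that slide the lidded pot onto the middle ring mark that the saucepan has left, both centred on their rings. Saucepan and pot must stay flat on the plate, never lifted or tipped, and the mouse, wooden slide cabinet box and brown reagent jar must not be disturbed.

Things in the scene. Friction and masses are not known exactly. Their poses are not given: they have to be found in the camera images.
- plate: flat dark steel warming plate, fixed, 230 (its x, depth) x 430 (its y, length) x 18 high, with three white ring marks on top in a row along its y, 160 apart (the middle one at its centre). Origin at the centre of its underside, so its smooth top is at 18. It may stand on either side of the robot, the tray on the other.
- place_mid: the middle white ring mark on the plate (flat, ring diameter 116); origin at its centre, on the plate's top. The saucepan stands here at the start; x and y axes as the plate's.
- place_free: the ring mark at that end of the plate where no vessel stands at the start (same ring, 160 from the middle one; it may be either end); origin at its centre, on the plate's top. Slide boxes and jars lie on and around it.
- place_pot: the ring mark at the other end of the plate, where the lidded pot stands at the start; origin at its centre, on the plate's top.
- pan: loose open steel saucepan, 100 in diameter, 48 high, wall 4, with a straight black handle out to its -x side: a bar 14 wide, 12 high, its centre 38 above the pan's underside, from the pan's wall to 145 from its axis. Origin at the centre of its underside, z up. 0.3 to 0.65 kg; the handle starts out pointing roughly to the robot.
- pot: loose aluminium pot with a fixed lid (one piece), 104 in diameter, lid top 49 high, and on the lid a black grip bar in the middle: 52 long (its x), 14 wide (its y), from 49 to 73 above the underside. Origin at the centre of its underside, z up. 0.38 to 0.8 kg.
- box1: grey plastic microscope-slide box, an upright cuboid 64 (its x) x 32 (its y) x 36 high; origin at the centre of its underside, z up. About 70 g. May be absent.
- box2: grey plastic microscope-slide box, an upright cuboid 64 (its x) x 32 (its y) x 36 high; origin at the centre of its underside, z up. About 70 g. May be absent.
- box3: grey plastic microscope-slide box, an upright cuboid 64 (its x) x 32 (its y) x 36 high; origin at the centre of its underside, z up. About 70 g. May be absent.
- jar1: round low specimen jar, white with a grey cap, 48 in diameter and 36 high; origin at the centre of its underside, z up. About 70 g. May be absent.
- jar2: round low specimen jar, white with a grey cap, 48 in diameter and 36 high; origin at the centre of its underside, z up. About 70 g. May be absent.
- jar3: round low specimen jar, white with a grey cap, 48 in diameter and 36 high; origin at the centre of its underside, z up. About 70 g. May be absent.
- tray: white plastic nest tray, fixed, 190 (its x) x 230 (its y) x 18 high, origin at the centre of its underside. It has three oblong nests in a row on its +x half, with their length along the tray's x, 70 apart along y, and three round nests in a row on its -x half, 70 apart along y. Nests are 12 deep (floor 6 above the underside), about 3 wider than the thing all round.
- box_nest1 (a point): centre of the floor of an oblong nest (70 along the tray's x, 38 across, 12 deep) for any one slide box.
- box_nest2 (a point): centre of the floor of an oblong nest (70 along the tray's x, 38 across, 12 deep) for any one slide box.
- box_nest3 (a point): centre of the floor of an oblong nest (70 along the tray's x, 38 across, 12 deep) for any one slide box.
- jar_nest1 (a point): centre of the floor of a round nest (diameter 54, 12 deep) for any one jar.
- jar_nest2 (a point): centre of the floor of a round nest (diameter 54, 12 deep) for any one jar.
- jar_nest3 (a point): centre of the floor of a round nest (diameter 54, 12 deep) for any one jar.
- mouse: black computer mouse, about 80 x 62 x 33, bystander beyond the plate; origin under it.
- slidebox: wooden slide cabinet box, 90 x 170 x 35, bystander; origin at the centre of its underside.
- reagent: brown glass reagent jar with a white cap and label, 56 in diameter, 100 high, bystander; origin at the centre of its underside.

How it is judged:
On the way, in this order (a step that is already met when the one before it is completed fails the run):
1. every slide box and jar present is seated in a nest of its shape in the tray ((horizontal distance between box1 and box_nest1 below 0.008 m or horizontal distance between box1 and box_nest2 below 0.008 m or horizontal distance between box1 and box_nest3 below 0.008 m) and z of each of box1, box2, box3, jar1, jar2, jar3 in the frame of tray below 0.011 m and angle between each of box1, box2, box3, jar1, jar2, jar3's own z axis and vertical below 0.1 rad and (horizontal distance between box2 and box_nest1 below 0.008 m or horizontal distance between box2 and box_nest2 below 0.008 m or horizontal distance between box2 and box_nest3 below 0.008 m) and (horizontal distance between box3 and box_nest1 below 0.008 m or horizontal distance between box3 and box_nest2 below 0.008 m or horizontal distance between box3 and box_nest3 below 0.008 m) and (horizontal distance between jar1 and jar_nest1 below 0.008 m or horizontal distance between jar1 and jar_nest2 below 0.008 m or horizontal distance between jar1 and jar_nest3 below 0.008 m) and (horizontal distance between jar2 and jar_nest1 below 0.008 m or horizontal distance between jar2 and jar_nest2 below 0.008 m or horizontal distance between jar2 and jar_nest3 below 0.008 m) and (horizontal distance between jar3 and jar_nest1 below 0.008 m or horizontal distance between jar3 and jar_nest2 below 0.008 m or horizontal distance between jar3 and jar_nest3 below 0.008 m)), for 0.2 s.
2. the saucepan stands on the free end ring mark, within 12 mm of its centre (horizontal distance between pan and place_free below 0.012 m and angle between pan's own z axis and vertical below 0.05 rad and z of pan in the frame of plate below 0.021 m and linear speed of pan below 0.02 m/s), for 0.2 s.
3. the lidded pot stands on the middle ring mark, within 12 mm of its centre (horizontal distance between pot and place_mid below 0.012 m and angle between pot's own z axis and vertical below 0.05 rad and z of pot in the frame of plate below 0.021 m and linear speed of pot below 0.02 m/s), for 0.2 s.
At the end, for the whole second after the job is handed in: Each box and jar present at rest, upright in a nest of its shape (within 8 mm of its centre, underside less than 11 mm above the tray's); saucepan flat within 12 mm of the free end ring's centre, lidded pot flat within 12 mm of the middle ring's centre, both at rest (all of step 1 and all of step 2 and all of step 3 and linear speed of each of box1, box2, box3, jar1, jar2, jar3 below 0.02 m/s); the robot touches nothing.
It fails at once if the saucepan is lifted more than 10 mm off the plate or tipped by more than 0.25 rad (z of pan in the frame of plate above 0.028 m or angle between pan's own z axis and vertical above 0.25 rad).
It fails at once if the lidded pot is lifted more than 10 mm off the plate or tipped by more than 0.25 rad (z of pot in the frame of plate above 0.028 m or angle between pot's own z axis and vertical above 0.25 rad).
It fails at once if the mouse is moved by more than 20 mm (distance of mouse from where it was at the start of the episode above 0.02 m).
It fails at once if the wooden slide cabinet box is moved by more than 20 mm (distance of slidebox from where it was at the start of the episode above 0.02 m).
It fails at once if the brown reagent jar is moved by more than 20 mm (distance of reagent from where it was at the start of the episode above 0.02 m).
Of box1, box2, box3, jar1, jar2, jar3 only 4 to 6 are there at a start; the rules pass over those that are not, and their reading is None.
At some moment in a run one of pan, pot may be knocked a few centimetres aside while the robot is not near it.
Once in a run the grip may slacken for a moment while it holds something.
It also fails if it takes over 210 s, if anything falls off the work surface, if the arm or the gripper's body presses on something with over 40 N, if the wrist force passes 120 N, or if a joint passes its speed limit or range.

## Working session

There is one attempt and no reset: what is moved stays moved. The work goes in short steps, Python scripts to look and compute and a tool call to move; the robot and the scene stay as the last step left them, time stands still between calls to the robot, and variables do not carry over. Pictures are saved under pics/ and viewed, at most 17 in all, crops included, and the job is handed in when it is done.

Besides the shell and the picture viewer there is one more tool, called after "Request:" in YAML: its name, and indented under it one key for each argument. servo_tool: Moves the arm, as the interface text tells. Its arguments: {"type":"object","properties":{"commands":{"type":"array","items":{"type":"number"}}},"required":["commands"]}

```bash
mkdir -p pics
python3 - <<'E'
from bench import robot, snapshot, spotter
import cv2,numpy as np
o=robot.get_obs();print(o['tool_pos'],o['ee_rot'],o['width'],robot.tips_ahead,o['time'])
for n in('scene','side'):
    s=snapshot(n);cv2.imwrite(f'pics/{n}0.png',s['img']);print(n,s['camera_matrix'].tolist(),np.round(s['extrinsics'],4).tolist())
    for k in('plate','pan','pot','box1','jar1','tray','mouse','slidebox','reagent','place_free'):
        try: print(k,[(round(d['conf'],2),d['box']) for d in spotter.trace(k,s)][:6])
        except Exception as e: print(k,e)
s=snapshot('wrist');cv2.imwrite('pics/wrist0.png',s['img']);print(s['camera_matrix'].tolist(),np.round(s['hand_eye'],4).tolist())
E
```

```text
[0.22440942 0.50156887 0.21533654] [-3.13946239e+00 -2.09233169e-04  2.72080042e+00] 0.09344596435372843 0.011 0.0
scene [[500.8328715381168, 0.0, 324.3601512555239], [0.0, 500.8328715381168, 194.72562191860473], [0.0, 0.0, 1.0]] [[0.6356, 0.48, -0.6046, 1.5175], [0.7717, -0.3749, 0.5137, -0.7668], [0.02, -0.7931, -0.6087, 0.9633], [0.0, 0.0, 0.0, 1.0]]
plate [(0.67, [162.0, 173.7, 169.0, 105.8]), (0.5, [175.6, 214.1, 21.7, 18.4]), (0.19, [386.8, 177.1, 58.7, 46.8])]
pan [(0.85, [225.4, 182.8, 40.3, 44.6])]
pot [(0.61, [272.8, 170.9, 29.8, 31.3]), (0.34, [162.5, 177.3, 164.7, 100.9])]
box1 [(0.59, [274.7, 205.2, 25.3, 19.2])]
jar1 [(0.86, [192.1, 226.5, 19.6, 20.6]), (0.68, [233.2, 227.8, 16.4, 19.8]), (0.53, [176.7, 214.3, 19.4, 21.9]), (0.39, [303.6, 135.9, 82.0, 55.9])]
tray [(0.86, [303.0, 141.4, 85.0, 49.9])]
mouse []
slidebox [(0.63, [388.3, 177.2, 55.3, 48.7])]
reagent [(0.76, [285.6, 236.8, 17.9, 39.4])]
place_free []
side [[410.6536507802254, 0.0, 324.88357235390686], [0.0, 410.6536507802254, 202.74015406890882], [0.0, 0.0, 1.0]] [[0.7829, -0.4603, 0.4185, 0.2053], [-0.6222,
[... 282 characters left out ...]
])]
box1 [(0.82, [337.8, 228.1, 32.5, 29.8])]
jar1 [(0.77, [376.3, 357.5, 29.0, 34.5]), (0.63, [409.5, 330.3, 30.1, 34.0]), (0.59, [400.9, 276.5, 25.5, 29.7])]
tray [(0.85, [175.0, 151.2, 118.0, 88.9])]
mouse []
slidebox [(0.96, [288.5, 112.2, 62.9, 50.1]), (0.48, [337.7, 229.0, 34.4, 29.3]), (0.41, [248.7, 210.6, 229.7, 187.8]), (0.26, [382.9, 191.4, 23.6, 30.8])]
reagent [(0.89, [426.6, 209.4, 30.5, 43.8])]
place_free [(0.59, [383.1, 319.0, 67.2, 61.1])]
[[309.70691628693146, 0.0, 323.42927340055735], [0.0, 309.70691628693146, 199.00997054174073], [0.0, 0.0, 1.0]] [[-0.0002, -0.9618, -0.2738, 0.0798], [1.0, 0.0001, -0.0011, 0.0007], [0.0011, -0.2738, 0.9618, -0.1683], [0.0, 0.0, 0.0, 1.0]]
```

View pics/scene0.png

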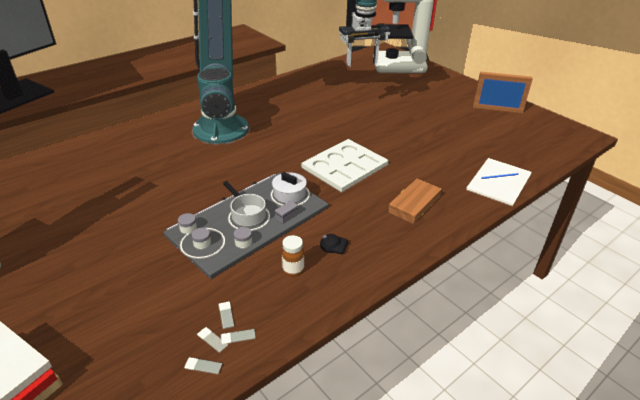

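View pics/side0.png

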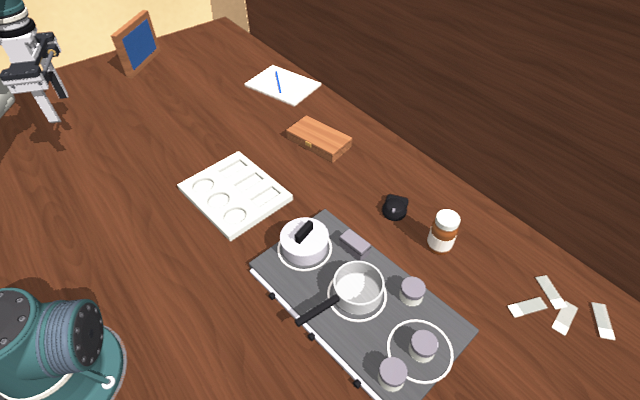

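View pics/wrist0.png

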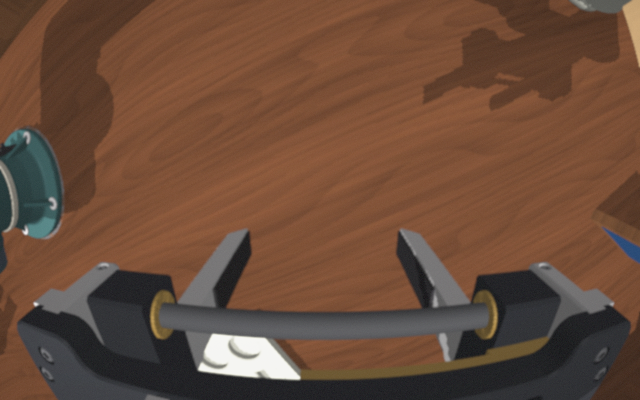

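Three jars, one slide box, pan (saucepan) in the middle with its handle toward the robot, and the pot at the tray end are visible. In the side view: tray at about (235,195), jars at (412,290), (424,346) and (392,374), box at (355,243). The wrist sees mostly bare table.

```bash
cat > h.py <<'E'
import numpy as np,cv2
from scipy.optimize import minimize,least_squares
from bench import robot,snapshot,spotter
from scipy.spatial.transform import Rotation as R
def proj(s,P):
    E=np.linalg.inv(s['E'] if 'E' in s else s['extrinsics']);p=P@E[:3,:3].T+E[:3,3];K=s['camera_matrix']
    if 'hand_eye' in s:
        r=np.hypot(p[:,0],p[:,1]);t=np.arctan2(r,p[:,2]);f=K[0,0]
        return np.c_[K[0,2]+f*t*p[:,0]/r,K[1,2]+f*t*p[:,1]/r]
    q=p@K.T;return q[:,:2]/q[:,2:]
def back(s,uv,z):
    uv=np.atleast_2d(uv).astype(float);K=s['camera_matrix'];E=s['E'] if 'E' in s else s['extrinsics']
    d=(uv-[K[0,2],K[1,2]])/K[0,0]
    if 'hand_eye' in s:
        r=np.linalg.norm(d,axis=1)+1e-9;v=np.c_[d/r[:,None]*np.sin(r)[:,None],np.cos(r)]
    else: v=np.c_[d,np.ones(len(d))]
    v=v@E[:3,:3].T;return (E[:3,3]+v*((z-E[2,3])/v[:,2])[:,None])[:,:2]
def wrist():
    o=robot.get_obs();s=snapshot('wrist');T=np.eye(4);T[:3,:3]=R.from_euler('xyz',o['ee_rot']).as_matrix();T[:3,3]=o['tool_pos'];s['E']=T@s['hand_eye'];return s
def cyl(r,h,z0):
    a=np.linspace(0,2*np.pi,40);c=np.c_[r*np.cos(a),r*np.sin(a)]
    return np.r_[np.c_[c,0*a+z0],np.c_[c,0*a+z0+h]]
def cub(lx,ly,h,z0):return np.array([[x*lx/2,y*ly/2,z0+z*h] for x in(-1,1) for y in(-1,1) for z in(0,1)])
def place(M,x,y,w=0):
    c,s=np.cos(w),np.sin(w);return np.c_[x+c*M[:,0]-s*M[:,1],y+s*M[:,0]+c*M[:,1],M[:,2]]
def fit(views,M,p0):
    """views: (picture, mask). best x,y(,yaw) by IoU of hull silhouette; returns p, mean IoU"""
    k=4
    ms=[]
    for s,m in views:
        x,y,w,h=cv2.boundingRect(m.astype(np.uint8));x-=20;y-=20
        w+=40;h+=40;c=np.zeros((h*k,w*k),np.uint8)
        W=cv2.warpAffine(m.astype(np.float32),np.array([[k,0,-x*k+k/2-.5],[0,k,-y*k+k/2-.5]],float),(w*k,h*k))>.5
        ms.append((s,W,x,y))
    def cost(p):
        t=0
        for s,W,x,y in ms:
            q=proj(s,place(M,*p));h=cv2.convexHull((((q-[x,y])*k+k/2-.5)*16).astype(np.int32))
            c=np.zeros(W.shape,np.uint8);cv2.fillConvexPoly(c,h,1,shift=4);t+=(W&(c>0)).sum()/max(1,(W|(c>0)).sum())
        return -t/len(ms)
    S=np.array(p0,float)+np.r_[np.zeros((1,len(p0))),np.diag([.008,.008,.15][:len(p0))])]
    r=minimize(cost,p0,method='Nelder-Mead',options=dict(initial_simplex=S,xatol=1e-4,fatol=1e-5))
    return r.x,-r.fun
E
cat > m1.py <<'E'
from h import *
A=snapshot('scene');B=snapshot('side')
def T(n,minc=.5):return [[d for d in spotter.trace(n,s) if d['conf']>minc] for s in(A,B)]
def near(p,ds,s,z):
    return min(ds,key=lambda d:np.linalg.norm(cen(d,s,z)-p))
def cen(d,s,z):
    b=d['box'];return back(s,[b[0]+b[2]/2,b[1]+b[3]/2],z)[0]
for n,M,z,mc in(('jar1',cyl(.024,.036,.018),.036,.5),('box1',cub(.064,.032,.036,.018),.036,.4),('pot',cyl(.052,.049,.018),.045,.5),('tray',cub(.19,.23,.018,0),.01,.5),('reagent',cyl(.028,.1,0),.05,.5),('slidebox',cub(.09,.17,.035,0),.02,.5)):
    a,b=T(n,mc)
    for d in b:
        p=cen(d,B,z)
        if not a:print(n,'only side',p,d['conf']);continue
        e=near(p,a,A,z);q=cen(e,A,z)
        best=None
        for w in ([None] if n in('jar1','pot','reagent') else np.arange(-1.5,1.6,.5)):
            p0=list((p+q)/2)+([] if w is None else [w])
            for vs in ([(A,e['region']),(B,d['region'])],):
                r=fit(vs,M,p0)
                if best is None or r[1]>best[1]:best=r
        print(n,'side',p.round(3),'scene',q.round(3),'fit',best[0].round(4),round(best[1],3))
# plate rings
pts=[]
for s in(A,B):
    im=s['img'].astype(int);w=(im.min(2)>185)
    v,u=np.nonzero(w);X=back(s,np.c_[u,v],.018);pts.append(X)
def rp(p,X,k):
    d=np.array([-np.sin(p[2]),np.cos(p[2])]);return np.abs(np.linalg.norm(X-(p[:2]+k*.16*d),axis=1)-.058)
mid=np.array(cen(T('pan')[1][0],B,.03)) ;print('pan',mid)
for nm,XX in(('scene',[pts[0]]),('side',[pts[1]]),('both',pts)):
    X=np.vstack(XX);best=None
    for w in np.arange(-1.5,1.6,.1):
      for dx in(-.02,0,.02,.04):
        for dy in (-.03,0,.03):
          p=np.array([mid[0]+dx,mid[1]+dy,w]);r=np.minimum.reduce([rp(p,X,k) for k in(-1,0,1)]);c=np.minimum(r,.008).mean()
          if best is None or c<best[0]:best=(c,p)
    f=lambda p:np.minimum(np.minimum.reduce([rp(p,X,k) for k in(-1,0,1)]),.006).mean()
    r=minimize(f,best[1],method='Nelder-Mead',options=dict(initial_simplex=best[1]+np.r_[np.zeros((1,3)),np.diag([.01,.01,.05])]))
    print('plate',nm,r.x.round(4),(np.minimum.reduce([rp(r.x,X,k) for k in(-1,0,1)])<.004).sum(),[(rp(r.x,X,k)<.004).sum() for k in(-1,0,1)])
    Q=B
E
python3 m1.py
```

```text
Traceback (most recent call last):
  File "m1.py", line 1, in <module>
    from h import *
  File "h.py", line 41
    S=np.array(p0,float)+np.r_[np.zeros((1,len(p0))),np.diag([.008,.008,.15][:len(p0))])]
                                                                                     ^
SyntaxError: closing parenthesis ')' does not match opening parenthesis '['
```

```bash
sed -i 's/\[:len(p0))\])\]/[:len(p0)])]/' h.py; time python3 m1.py
```

```text
jar1 side [ 0.609 -0.275] scene [ 0.54  -0.367] fit [ 0.6041 -0.2762] 0.458
jar1 side [ 0.538 -0.372] scene [ 0.54  -0.367] fit [ 0.5377 -0.3686] 0.914
jar1 side [ 0.457 -0.37 ] scene [ 0.46  -0.376] fit [ 0.457  -0.3692] 0.889
box1 side [ 0.594 -0.124] scene [ 0.6   -0.128] fit [ 0.589  -0.1206 -1.4301] 0.884
pot side [ 0.499 -0.048] scene [ 0.513 -0.057] fit [ 0.5055 -0.0485] 0.889
tray side [0.47  0.194] scene [0.485 0.2  ] fit [0.475  0.2077 0.0884] 0.973
reagent side [ 0.758 -0.222] scene [ 0.762 -0.224] fit [ 0.7566 -0.2233] 0.905
slidebox side [0.771 0.229] scene [0.772 0.228] fit [0.7692 0.2374 0.2223] 0.949
pan [ 0.4953516  -0.18473907]
plate scene [ 0.5225 -0.2094  0.0905] 203 [np.int64(91), np.int64(42), np.int64(70)]
plate side [ 0.4938 -0.1896 -0.1584] 685 [np.int64(156), np.int64(256), np.int64(273)]
plate both [ 0.489  -0.2136  0.293 ] 1103 [np.int64(604), np.int64(245), np.int64(254)]
real	0m5.158s
user	0m4.090s
sys	0m0.079s
```

Request:
servo_tool:
  commands: [-0.256, -0.216, -0.083, 0, 0, 100, 0.094, -0.256, -0.216, -0.083, 0, 0, 100, 0.094, -0.256, -0.216, -0.083, 0, 0, 100, 0.094, -0.256, -0.216, -0.083, 0, 0, 100, 0.094, -0.256, -0.216, -0.083, 0, 0, 100, 0.094, -0.256, -0.216, -0.083, 0, 0, 100, 0.094, -0.256, -0.216, -0.083, 0, 0, 100, 0.094, -0.256, -0.216, -0.083, 0, 0, 100, 0.094, -0.256, -0.216, -0.083, 0, 0, 100, 0.094, -0.256, -0.216, -0.083, 0, 0, 100, 0.094]

```text
time: 3.2
tool_pos: [0.3701, 0.2002, 0.2996]
ee_rot: [3.141, -0.0, 0.973]
wrist_force: [-0.4, 0.0, -0.3]
width: 0.0942
finger_force: 0.0
```

Request:
servo_tool:
  commands: [0, 0, 0, 0, 0, 55.9, 0.094, 0, 0, 0, 0, 0, 55.9, 0.094, 0, 0, 0, 0, 0, 55.9, 0.094, 0, 0, 0, 0, 0, 55.9, 0.094, 0, 0, 0, 0, 0, 55.9, 0.094, 0, 0, 0, 0, 0, 55.9, 0.094, 0, 0, 0, 0, 0, 55.9, 0.094, 0, 0, 0, 0, 0, 55.9, 0.094, 0, 0, 0, 0, 0, 55.9, 0.094]

```text
time: 4.32
tool_pos: [0.3701, 0.2003, 0.2995]
ee_rot: [-3.142, -0.0, 0.0]
wrist_force: [1.1, -0.0, 0.2]
width: 0.0939
finger_force: 0.0
```

Run:
```python
from h import *
import pickle
s=wrist();cv2.imwrite('pics/w1.png',s['img']);pickle.dump(s,open('w1.pkl','wb'))
d=spotter.trace('tray',s);print([(e['conf'],e['box']) for e in d])
print(fit([(s,d[0]['region'])],cub(.19,.23,.018,0),[.475,.208,.09]))
```

```text
[(0.65, [236.1, 28.0, 166.2, 140.5])]
(array([0.47781854, 0.20654486, 0.08449119]), np.float64(0.9799804748613841))
```

View pics/w1.png

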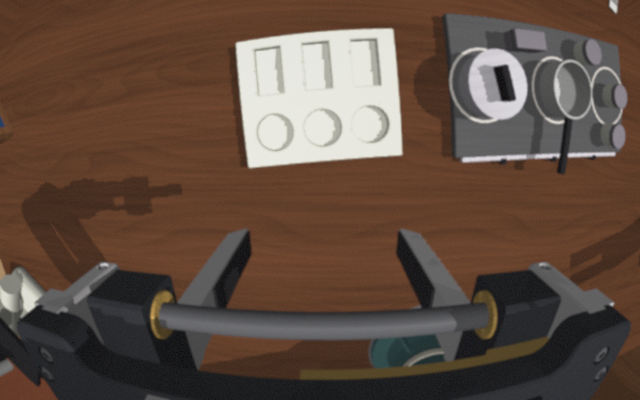

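Request:
servo_tool:
  commands: [0, 0.4, 0, 0, 0, 0, 0.094, 0, 0.4, 0, 0, 0, 0, 0.094, 0, 0.4, 0, 0, 0, 0, 0.094, 0, 0.4, 0, 0, 0, 0, 0.094, 0, 0.4, 0, 0, 0, 0, 0.094, 0, 0.4, 0, 0, 0, 0, 0.094, 0, 0.4, 0, 0, 0, 0, 0.094, 0, 0.4, 0, 0, 0, 0, 0.094, 0, 0.4, 0, 0, 0, 0, 0.094, 0, 0.4, 0, 0, 0, 0, 0.094]

```text
time: 5.68
tool_pos: [0.3702, -0.1986, 0.2998]
ee_rot: [3.142, -0.001, 0.002]
wrist_force: [-0.3, 0.2, -0.0]
width: 0.0942
finger_force: 0.0
```

Run:
```python
from h import *
import pickle
s=wrist();cv2.imwrite('pics/w2.png',s['img']);pickle.dump(s,open('w2.pkl','wb'))
for n,M,z,m in(('jar1',cyl(.024,.036,.018),.036,.3),('box1',cub(.064,.032,.036,.018),.036,.3),('pot',cyl(.052,.049,.018),.045,.5),('pan',None,.04,.3),('place_free',cyl(.058,0,.018),.018,.3),('plate',cub(.23,.43,.018,0),.018,.3)):
  for d in spotter.trace(n,s):
    if d['conf']<m:continue
    b=d['box'];c=back(s,[b[0]+b[2]/2,b[1]+b[3]/2],z)[0]
    r=None
    if M is not None:
        r=max((fit([(s,d['region'])],M,list(c)+w) for w in([[]] if n in('jar1','pot','place_free') else [[x] for x in(-1.5,-1,-.5,0,.5,1)])),key=lambda t:t[1])
    print(n,round(d['conf'],2),b,c.round(3),r)
```

```text
jar1 0.72 [422.8, 93.8, 38.8, 39.6] [ 0.456 -0.37 ] (array([ 0.45757985, -0.37041644]), np.float64(0.9189767926384629))
jar1 0.71 [49.6, 46.7, 105.2, 128.1] [0.479 0.168] (array([0.48466148, 0.10673148]), np.float64(0.09274384322318782))
jar1 0.63 [424.0, 38.8, 39.2, 36.9] [ 0.54  -0.371] (array([ 0.53763916, -0.36997727]), np.float64(0.9213684089073497))
jar1 0.59 [363.2, 0.0, 37.0, 25.4] [ 0.599 -0.28 ] (array([ 0.60450875, -0.27890027]), np.float64(0.7716887324730461))
box1 0.56 [242.0, 0.3, 52.4, 34.5] [ 0.591 -0.121] (array([ 0.59117036, -0.12158637, -1.42965207]), np.float64(0.9548207417886035))
pot 0.75 [180.4, 40.1, 75.7, 73.0] [ 0.507 -0.052] (array([ 0.50722115, -0.05056788]), np.float64(0.935765026606202))
pan 0.71 [291.9, 23.3, 79.4, 145.3] [ 0.474 -0.209] None
place_free 0.6 [423.1, 41.0, 40.0, 33.1] [ 0.543 -0.378] (array([ 0.57017052, -0.36441244]), np.float64(0.33528025818203416))
plate 0.84 [188.5, 1.2, 285.1, 164.0] [ 0.494 -0.209] (array([ 0.51943474, -0.20971922,  0.07885549]), np.float64(0.6183517757661232))
```

View pics/w2.png

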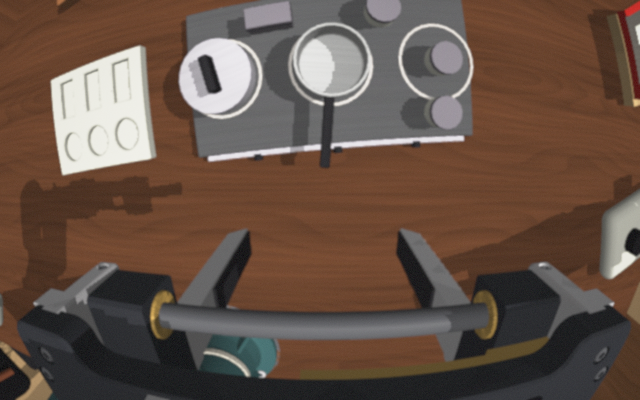

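The wrist views show the tray (nests in w1 at about (269,71)...(369,124)) and the plate with 1 box at (268,15), jars at (383,8), (446,57), (446,112), pan at (330,60), pot at (215,75). Only 4 items. Rectify to find nest and ring centres.

Run:
```python
from h import *
import pickle
def ortho(s,c,yaw,lx,ly,z,k):
    # image: column = -y local, row = -x local
    W,H=int(ly*k),int(lx*k);v,u=np.mgrid[:H,:W];M=np.c_[(lx/2-(v.ravel()+.5)/k),(ly/2-(u.ravel()+.5)/k),0*v.ravel()+z]
    q=proj(s,place(M,*c,yaw)).astype(np.float32).reshape(H,W,2);return cv2.remap(s['img'],q[...,0],q[...,1],cv2.INTER_LINEAR)
a=ortho(pickle.load(open('w1.pkl','rb')),(.4767,.207),.087,.22,.26,.018,1500)
b=ortho(pickle.load(open('w2.pkl','rb')),(.5,-.21),.087,.28,.45,.018,1000)
c=np.zeros((330+280,450,3),np.uint8);c[:330,:390]=a;c[330:]=b;cv2.imwrite('pics/o1.png',cv2.copyMakeBorder(c[:600],0,0,0,0,0))
# rings: white thin pixels in b
s=pickle.load(open('w2.pkl','rb'));g=s['img'].min(2);th=cv2.morphologyEx(g,cv2.MORPH_TOPHAT,np.ones((7,7)))
v,u=np.nonzero((th>45));X=back(s,np.c_[u,v],.018)
X=X[(np.abs(X[:,0]-.51)<.16)&(np.abs(X[:,1]+.21)<.24)]
def rp(p,k):
    d=np.array([-np.sin(p[2]),np.cos(p[2])]);return np.abs(np.linalg.norm(X-(p[:2]+k*.16*d),axis=1)-.058)
al=lambda p:np.minimum.reduce([rp(p,k) for k in(-1,0,1)])
best=min((np.minimum(al((x,y,w)),.006).mean(),x,y,w) for w in np.arange(-.1,.2,.04) for x in np.arange(.48,.56,.005) for y in np.arange(-.25,-.17,.005))
r=minimize(lambda p:np.minimum(al(p),.004).mean(),best[1:],method='Nelder-Mead',options=dict(initial_simplex=np.array(best[1:])+np.r_[np.zeros((1,3)),np.diag([.004,.004,.03])]))
print(r.x,r.fun,len(X),[(rp(r.x,k)<.003).sum() for k in(-1,0,1)])
for k in(-1,0,1):
    Y=X[rp(r.x,k)<.006];f=least_squares(lambda p:np.hypot(*(Y-p[:2]).T)-p[2],[*(r.x[:2]+k*.16*np.array([-np.sin(r.x[2]),np.cos(r.x[2])])),.058],loss='soft_l1',f_scale=.001).x;print(k,f.round(4))
```

```text
[ 0.52225345 -0.20817378  0.08894646] 0.0026111781054038107 3389 [np.int64(727), np.int64(639), np.int64(418)]
-1 [ 0.5362 -0.3675  0.0583]
0 [ 0.5234 -0.2084  0.0589]
1 [ 0.5078 -0.0482  0.0584]
```

View pics/o1.png

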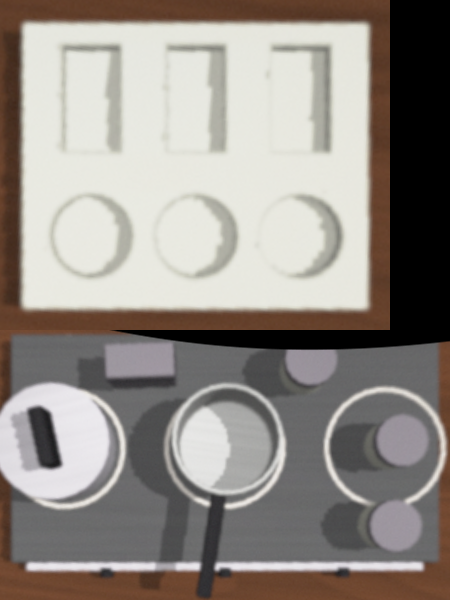

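Request:
servo_tool:
  commands: [0.0875, 0.172, 0.16, 0, 0, 0, 0.094, 0.0875, 0.172, 0.16, 0, 0, 0, 0.094, 0.0875, 0.172, 0.16, 0, 0, 0, 0.094, 0.0875, 0.172, 0.16, 0, 0, 0, 0.094, 0.0875, 0.172, 0.16, 0, 0, 0, 0.08, 0.0875, 0.172, 0.16, 0, 0, 0, 0.08, 0.0875, 0.172, 0.21, 0, 0, 0, 0.08, 0.0875, 0.172, 0.2555, 0, 0, 0, 0.08, 0.0875, 0.172, 0.2555, 0, 0, 0, 0.08, 0.0875, 0.172, 0.2555, 0, 0, 0, 0.08]

```text
time: 7.28
tool_pos: [0.459, -0.3725, 0.048]
ee_rot: [3.137, -0.005, 0.001]
wrist_force: [0.4, -0.3, 0.8]
width: 0.08
finger_force: 0.0
```

Request:
servo_tool:
  commands: [0, 0, 0, 0, 0, 0, 0.03, 0, 0, 0, 0, 0, 0, 0.03, 0, 0, 0, 0, 0, 0, 0.03, 0, 0, 0, 0, 0, 0, 0.03, 0, 0, -0.05, 0, 0, 0, 0.03, 0, 0, -0.11, 0, 0, 0, 0.03, 0, 0, -0.11, 0, 0, 0, 0.03]

```text
time: 8.15
tool_pos: [0.4601, -0.3742, 0.1608]
ee_rot: [3.133, -0.009, -0.0]
wrist_force: [-0.6, -0.6, -0.3]
width: 0.0471
finger_force: 30.0
```

```bash
cat > st.py <<'E'
from bench import robot
o=robot.get_obs()
print(o['time'],o['tool_pos'].round(4),o['ee_rot'].round(4),round(o['width'],4),o['finger_force'],'q',o['joint_positions'].round(3))
E
python3 st.py;python3 -c "
from h import *
import pickle
s=wrist();print(np.round(s['E'],3)[:3,3]);cv2.imwrite('pics/w3.png',s['img'])"; python3 st.py
```

```text
8.15 [ 0.4601 -0.3742  0.1608] [ 3.1327e+00 -9.1000e-03 -1.0000e-04] 0.0471 29.999772012233734 q [-0.778  0.19   1.366  0.     1.573  0.792]
[ 0.539 -0.372  0.33 ]
8.2 [ 0.4587 -0.3729  0.157 ] [ 3.1372e+00 -4.4000e-03 -2.0000e-04] 0.0471 29.999799728393555 q [-0.779  0.192  1.371 -0.     1.573  0.792]
```

Request:
servo_tool:
  commands: [0, 0, 0, 0, 0, 0, 0.03, 0, 0, 0, 0, 0, 0, 0.03]

```text
time: 8.45
tool_pos: [0.4566, -0.3708, 0.1513]
ee_rot: [-3.138, 0.003, -0.0]
wrist_force: [0.2, 0.2, -1.6]
width: 0.0474
finger_force: 30.0
```

Request:
servo_tool:
  commands: [-0.021, -0.504, 0, 0, 0, 0, 0.03, -0.021, -0.504, 0, 0, 0, 0, 0.03, -0.021, -0.504, 0, 0, 0, 0, 0.03, -0.021, -0.504, 0, 0, 0, 0, 0.03, -0.021, -0.504, 0, 0, 0, 0, 0.03, -0.021, -0.504, 0, 0, 0, 0, 0.03, -0.021, -0.504, 0, 0, 0, 0, 0.03, -0.021, -0.504, 0, 0, 0, 0, 0.03, -0.021, -0.504, 0, 0, 0, 0, 0.03, -0.021, -0.504, 0, 0, 0, 0, 0.03]

```text
time: 9.7
tool_pos: [0.436, 0.1322, 0.1528]
ee_rot: [3.141, 0.002, 0.001]
wrist_force: [-1.1, -0.3, -0.8]
width: 0.0474
finger_force: 30.0
```

Request:
servo_tool:
  commands: [0, 0, 0.03, 0, 0, 0, 0.03, 0, 0, 0.06, 0, 0, 0, 0.03, 0, 0, 0.09, 0, 0, 0, 0.03, 0, 0, 0.09, 0, 0, 0, 0.03, 0, 0, 0.09, 0, 0, 0, 0.03, 0, 0, 0.09, 0, 0, 0, 0.03, 0, 0, 0.09, 0, 0, 0, 0.03]

```text
time: 10.58
tool_pos: [0.4375, 0.1323, 0.0652]
ee_rot: [-3.141, -0.002, -0.0]
wrist_force: [-1.0, -0.5, -0.8]
width: 0.0476
finger_force: 30.0
```

```bash
python3 st.py
cat > lk.py <<'E'
import sys
from h import *
s=wrist();cv2.imwrite(f'pics/{sys.argv[1]}.png',s['img']);im=s['img'].copy()
c,sn=np.cos(.086),np.sin(.086)
for lx,ly in((-.046,-.07),(-.046,0),(-.046,.07),(.045,-.07),(.045,0),(.045,.07)):
    w=np.array([.4765+c*lx-sn*ly,.2065+sn*lx+c*ly]);a=np.linspace(0,6.28,60)
    M=np.c_[w[0]+.027*np.cos(a),w[1]+.027*np.sin(a),0*a+.018] if lx<0 else place(cub(.07,.038,0,.018),*w,.086)
    for q in proj(s,M):cv2.circle(im,tuple(np.int32(q.round())),1,(0,0,255),-1)
cv2.imwrite(f'pics/{sys.argv[1]}o.png',im)
E
python3 lk.py w4
```

```text
10.575 [0.4375 0.1323 0.0652] [-3.1411e+00 -2.4000e-03 -4.0000e-04] 0.0476 29.999891817569733 q [ 0.17  -0.04   1.807  0.     1.372  1.741]
```

View pics/w4o.png

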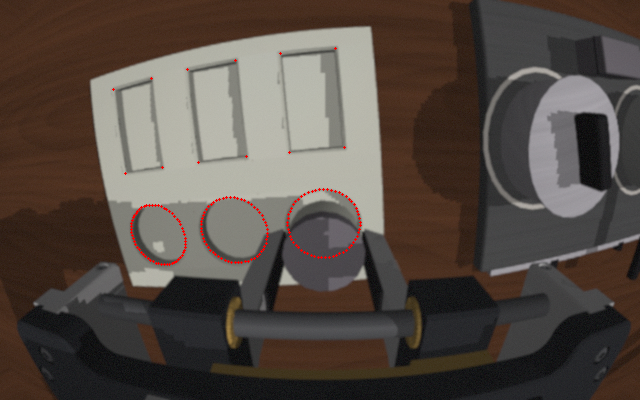

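Overlay of predicted nests (rims at (323,223), (234,230), (158,235)) coincides with the picture; the jar hangs over its nest. Lowering.

Request:
servo_tool:
  commands: [-0.001, 0, 0.012, 0, 0, 0, 0.03, -0.001, 0, 0.02, 0, 0, 0, 0.03, -0.001, 0, 0.028, 0, 0, 0, 0.03, -0.001, 0, 0.032, 0, 0, 0, 0.03, -0.001, 0, 0.032, 0, 0, 0, 0.03, -0.001, 0, 0.032, 0, 0, 0, 0.03]

```text
time: 11.38
tool_pos: [0.435, 0.1322, 0.0324]
ee_rot: [3.141, 0.001, -0.0]
wrist_force: [-4.1, -0.7, 5.6]
width: 0.0474
finger_force: 30.0
```

Request:
servo_tool:
  commands: [0, 0, 0, 0, 0, 0, 0.06, 0, 0, 0, 0, 0, 0, 0.06, 0, 0, 0, 0, 0, 0, 0.06, 0, 0, -0.05, 0, 0, 0, 0.06, 0, 0, -0.1, 0, 0, 0, 0.06, 0, 0, -0.12, 0, 0, 0, 0.094, 0, 0, -0.12, 0, 0, 0, 0.094, 0, 0, -0.12, 0, 0, 0, 0.094]

```text
time: 12.38
tool_pos: [0.4349, 0.1321, 0.1505]
ee_rot: [3.141, 0.002, -0.0]
wrist_force: [-0.1, 0.6, -0.6]
width: 0.0869
finger_force: 0.0
```

```bash
cat > jars.py <<'E'
from h import *
import sys
# find jars: fit with height hypotheses
A=snapshot('scene');B=snapshot('side');W=wrist();print(robot.get_obs()['tool_pos'].round(4))
for s,nm in((B,'side'),(A,'scene'),(W,'wrist')):
    for n in sys.argv[1:] or ['jar1']:
      for d in spotter.trace(n,s):
        if d['conf']<.4:continue
        b=d['box'];c=back(s,[b[0]+b[2]/2,b[1]+b[3]/2],.03)[0];z0=.006 if c[1]>.05 else .018
        if n=='jar1' and max(b[2:])>90:continue
        M={'jar1':cyl(.024,.036,z0),'box1':cub(.064,.032,.036,z0),'pot':cyl(.052,.049,.018),'pan':cyl(.05,.048,.018)}[n]
        r=max((fit([(s,d['region'])],M,list(c)+w) for w in([[]] if n!='box1' else [[0],[1.5]])),key=lambda t:t[1])
        print(nm,n,round(d['conf'],2),c.round(3),r[0].round(4),round(r[1],3))
E
python3 jars.py
```

```text
[0.4346 0.1321 0.1502]
side jar1 0.98 [0.427 0.122] [0.4338 0.1367] 0.806
side jar1 0.89 [ 0.541 -0.37 ] [ 0.537 -0.368] 0.968
side jar1 0.78 [ 0.605 -0.272] [ 0.6027 -0.2772] 0.941
scene jar1 0.77 [ 0.6   -0.281] [ 0.6058 -0.2804] 0.915
scene jar1 0.74 [0.446 0.117] [0.4305 0.1361] 0.859
scene jar1 0.68 [ 0.534 -0.364] [ 0.5373 -0.3707] 0.947
wrist jar1 0.86 [0.435 0.133] [0.436  0.1326] 0.955
wrist jar1 0.82 [ 0.603 -0.272] [ 0.605  -0.2811] 0.773
```

Request:
servo_tool:
  commands: [0.1695, 0.411, 0, 0, 0, 0, 0.094, 0.1695, 0.411, 0, 0, 0, 0, 0.094, 0.1695, 0.411, 0, 0, 0, 0, 0.094, 0.1695, 0.411, 0, 0, 0, 0, 0.094, 0.1695, 0.411, 0, 0, 0, 0, 0.094, 0.1695, 0.411, 0, 0, 0, 0, 0.094, 0.1695, 0.411, 0, 0, 0, 0, 0.08, 0.1695, 0.411, 0, 0, 0, 0, 0.08, 0.1695, 0.411, 0, 0, 0, 0, 0.08, 0.1695, 0.411, 0.03, 0, 0, 0, 0.08]

```text
time: 13.92
tool_pos: [0.6068, -0.2779, 0.1256]
ee_rot: [3.139, -0.007, 0.001]
wrist_force: [0.6, -0.2, 0.3]
width: 0.0799
finger_force: 0.0
```

Request:
servo_tool:
  commands: [0, 0, 0.04, 0, 0, 0, 0.08, 0, 0, 0.076, 0, 0, 0, 0.08, 0, 0, 0.076, 0, 0, 0, 0.08, 0, 0, 0.076, 0, 0, 0, 0.08, 0, 0, 0.076, 0, 0, 0, 0.08]

```text
time: 14.55
tool_pos: [0.6065, -0.279, 0.0491]
ee_rot: [3.139, -0.004, 0.0]
wrist_force: [0.1, -0.1, 0.9]
width: 0.0801
finger_force: 0.0
```

Request:
servo_tool:
  commands: [-0.001, 0, 0.002, 0, 0, 0, 0.08, -0.001, 0, 0.002, 0, 0, 0, 0.03, -0.001, 0, 0.002, 0, 0, 0, 0.03, -0.001, 0, 0.002, 0, 0, 0, 0.03, -0.001, 0, 0.002, 0, 0, 0, 0.03, -0.001, 0, 0.002, 0, 0, 0, 0.03]

```text
time: 15.3
tool_pos: [0.604, -0.2788, 0.0439]
ee_rot: [3.142, 0.0, -0.0]
wrist_force: [-0.0, -1.2, -0.5]
width: 0.0473
finger_force: 30.0
```

Request:
servo_tool:
  commands: [0, 0, -0.04, 0, 0, 0, 0.03, 0, 0, -0.09, 0, 0, 0, 0.03, 0, 0, -0.106, 0, 0, 0, 0.03, 0, 0, -0.106, 0, 0, 0, 0.03, 0, 0, -0.106, 0, 0, 0, 0.03, 0, 0, -0.106, 0, 0, 0, 0.03]

```text
time: 16.05
tool_pos: [0.603, -0.2781, 0.1469]
ee_rot: [-3.139, 0.004, -0.0]
wrist_force: [0.3, -0.4, -0.7]
width: 0.0479
finger_force: 3.0
```

Request:
servo_tool:
  commands: [0, 0, 0, 0, 0, 0, 0.03, 0, 0, 0, 0, 0, 0, 0.03, 0, 0, 0, 0, 0, 0, 0.03]

```text
time: 16.42
tool_pos: [0.604, -0.2787, 0.1498]
ee_rot: [-3.141, 0.0, -0.0]
wrist_force: [0.7, -0.5, -0.1]
width: 0.0474
finger_force: 30.0
```

```bash
python3 st.py; python3 jars.py; python3 lk.py w5
```

```text
16.425 [ 0.604  -0.2787  0.1498] [-3.1414e+00  1.0000e-04 -2.0000e-04] 0.0474 29.999827444553375 q [-0.518  0.364  1.171  0.     1.607  1.053]
[ 0.6041 -0.2787  0.1501]
side jar1 0.93 [ 0.679 -0.237] [ 0.6718 -0.2347] 0.863
side jar1 0.93 [ 0.542 -0.37 ] [ 0.5375 -0.3673] 0.892
side jar1 0.78 [0.429 0.132] [0.4339 0.1359] 0.883
scene jar1 0.64 [0.436 0.124] [0.4266 0.1385] 0.833
scene jar1 0.57 [ 0.485 -0.216] [ 0.4883 -0.2146] 0.879
scene jar1 0.57 [ 0.533 -0.367] [ 0.5385 -0.3707] 0.923
wrist jar1 0.63 [ 0.553 -0.277] [ 0.5729 -0.2815] 0.413
wrist jar1 0.56 [ 0.535 -0.374] [ 0.5384 -0.3713] 0.766
wrist jar1 0.42 [0.463 0.12 ] [0.4894 0.1088] 0.074
```

View pics/w5.png

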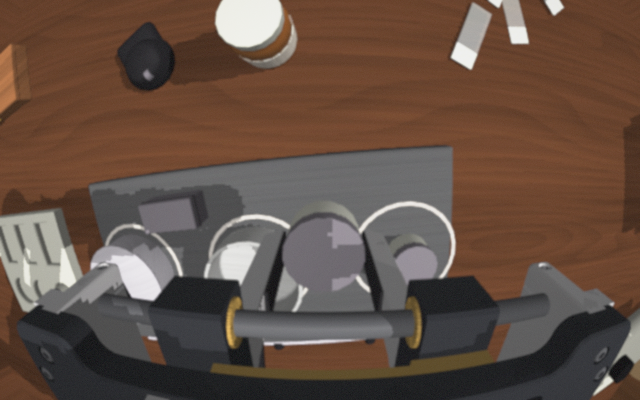

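The jar is held at (324,250). The grip slackened during the lift, so check for slip via its height.

```bash
cat > held.py <<'E'
from h import *
A=snapshot('scene');B=snapshot('side');o=robot.get_obs()['tool_pos'];vs=[]
for s in(A,B):
    c=proj(s,np.array([o]))[0];L=[d for d in spotter.trace('jar1',s) if d['conf']>.3]
    d=min(L,key=lambda d:np.hypot(d['box'][0]+d['box'][2]/2-c[0],d['box'][1]+d['box'][3]/2-c[1]));vs.append((s,d['region']))
r=max((*fit(vs,cyl(.024,.036,o[2]-h),o[:2]),h) if 0 else (fit(vs,cyl(.024,.036,o[2]-h),o[:2])[1],h,fit(vs,cyl(.024,.036,o[2]-h),o[:2])[0]-o[:2]) for h in np.arange(.014,.046,.002))
print('iou, jar bottom below TCP, offset',r)
E
python3 held.py
```

```text
iou, jar bottom below TCP, offset (np.float64(0.8262903905439751), np.float64(0.028), array([0.00048295, 0.00386698]))
```

Request:
servo_tool:
  commands: [-0.1795, -0.551, 0, 0, 0, 0, 0.03, -0.1795, -0.551, 0, 0, 0, 0, 0.03, -0.1795, -0.551, 0, 0, 0, 0, 0.03, -0.1795, -0.551, 0, 0, 0, 0, 0.03, -0.1795, -0.551, 0, 0, 0, 0, 0.03, -0.1795, -0.551, 0, 0, 0, 0, 0.03, -0.1795, -0.551, 0, 0, 0, 0, 0.03, -0.1795, -0.551, 0, 0, 0, 0, 0.03, -0.1795, -0.551, 0, 0, 0, 0, 0.03, -0.1795, -0.551, 0, 0, 0, 0, 0.03]

```text
time: 18.23
tool_pos: [0.4232, 0.2752, 0.1503]
ee_rot: [-3.141, -0.0, 0.005]
wrist_force: [0.0, -0.8, -1.2]
width: 0.0473
finger_force: 30.0
```

Request:
servo_tool:
  commands: [0, 0, 0, 0, 0, 0, 0.03, 0, 0, 0.03, 0, 0, 0, 0.03, 0, 0, 0.06, 0, 0, 0, 0.03, 0, 0, 0.09, 0, 0, 0, 0.03, 0, 0, 0.09, 0, 0, 0, 0.03, 0, 0, 0.09, 0, 0, 0, 0.03, 0, 0, 0.09, 0, 0, 0, 0.03, 0, 0, 0.09, 0, 0, 0, 0.03, 0, 0, 0.09, 0, 0, 0, 0.03]

```text
time: 19.35
tool_pos: [0.4249, 0.2725, 0.0606]
ee_rot: [-3.141, -0.001, 0.0]
wrist_force: [0.4, 0.4, -0.6]
width: 0.0477
finger_force: 30.0
```

Request:
servo_tool:
  commands: [0, 0, 0.01, 0, 0, 0, 0.03, 0, 0, 0.018, 0, 0, 0, 0.03, 0, 0, 0.024, 0, 0, 0, 0.03, 0, 0, 0.028, 0, 0, 0, 0.03, 0, 0, 0.028, 0, 0, 0, 0.03, 0, 0, 0.028, 0, 0, 0, 0.03]

```text
time: 20.1
tool_pos: [0.4247, 0.2724, 0.0319]
ee_rot: [-3.141, -0.0, -0.0]
wrist_force: [-0.2, -0.1, -1.3]
width: 0.0477
finger_force: 30.0
```

Request:
servo_tool:
  commands: [0, 0, 0, 0, 0, 0, 0.058, 0, 0, 0, 0, 0, 0, 0.058, 0, 0, 0, 0, 0, 0, 0.058, 0, 0, -0.05, 0, 0, 0, 0.058, 0, 0, -0.1, 0, 0, 0, 0.06, 0, 0, -0.118, 0, 0, 0, 0.094, 0, 0, -0.118, 0, 0, 0, 0.094, 0, 0, -0.118, 0, 0, 0, 0.094, 0, 0, -0.118, 0, 0, 0, 0.094]

```text
time: 21.22
tool_pos: [0.4235, 0.2717, 0.1476]
ee_rot: [3.14, 0.004, -0.0]
wrist_force: [-0.6, 0.9, -0.0]
width: 0.0931
finger_force: 0.0
```

```bash
python3 jars.py jar1 box1
```

```text
[0.4241 0.272  0.1487]
side jar1 0.86 [0.428 0.13 ] [0.4341 0.1363] 0.873
side jar1 0.7 [ 0.541 -0.373] [ 0.5361 -0.3684] 0.963
side jar1 0.64 [0.434 0.275] [0.4246 0.2801] 0.82
side box1 0.61 [ 0.595 -0.119] [ 0.5886 -0.1189  1.6864] 0.919
scene jar1 0.71 [0.427 0.275] [0.4167 0.2793] 0.866
scene jar1 0.55 [ 0.538 -0.369] [ 0.5388 -0.3701] 0.938
scene jar1 0.47 [0.442 0.128] [0.426  0.1401] 0.715
wrist jar1 0.76 [0.427 0.275] [0.4255 0.273 ] 0.951
wrist jar1 0.67 [0.434 0.136] [0.4354 0.1323] 0.941
wrist box1 0.72 [ 0.592 -0.12 ] [ 0.5907 -0.1224  1.692 ] 0.863
```

Request:
servo_tool:
  commands: [0.113, 0.642, 0, 0, 0, 0, 0.094, 0.113, 0.642, 0, 0, 0, 0, 0.094, 0.113, 0.642, 0, 0, 0, 0, 0.094, 0.113, 0.642, 0, 0, 0, 0, 0.094, 0.113, 0.642, 0, 0, 0, 0, 0.094, 0.113, 0.642, 0, 0, 0, 0, 0.094, 0.113, 0.642, 0, 0, 0, 0, 0.094, 0.113, 0.642, 0, 0, 0, 0, 0.094, 0.113, 0.642, 0, 0, 0, 0, 0.094, 0.113, 0.642, 0, 0, 0, 0, 0.094]

```text
time: 22.92
tool_pos: [0.5331, -0.3454, 0.1501]
ee_rot: [3.142, -0.001, -0.0]
wrist_force: [0.1, 0.8, -0.1]
width: 0.0939
finger_force: 0.0
```

Request:
servo_tool:
  commands: [0, 0, 0, 0, 0, 0, 0.08, 0, 0, 0, 0, 0, 0, 0.08, 0, 0, 0.035, 0, 0, 0, 0.08, 0, 0, 0.07, 0, 0, 0, 0.08, 0, 0, 0.105, 0, 0, 0, 0.08, 0, 0, 0.105, 0, 0, 0, 0.08, 0, 0, 0.105, 0, 0, 0, 0.08, 0, 0, 0.105, 0, 0, 0, 0.08, 0, 0, 0.105, 0, 0, 0, 0.08]

```text
time: 24.05
tool_pos: [0.5375, -0.3526, 0.0643]
ee_rot: [3.112, -0.017, 0.0]
wrist_force: [-10.8, -3.0, 42.6]
width: 0.0799
finger_force: 20.4
```

The previous call hadn't finished its travel, so a finger came down on the jar's cap. Lift and re-look.

Request:
servo_tool:
  commands: [0, 0, -0.02, 0, 0, 0, 0.08, 0, 0, -0.06, 0, 0, 0, 0.08, 0, 0, -0.105, 0, 0, 0, 0.08, 0, 0, -0.105, 0, 0, 0, 0.08, 0, 0, -0.105, 0, 0, 0, 0.08, 0, 0, -0.105, 0, 0, 0, 0.08]

```text
time: 24.8
tool_pos: [0.532, -0.3418, 0.1474]
ee_rot: [-3.139, 0.004, 0.001]
wrist_force: [-0.2, 0.6, -1.2]
width: 0.0801
finger_force: 0.0
```

```bash
python3 jars.py; python3 lk.py w6
```

```text
[ 0.5323 -0.3426  0.1481]
side jar1 0.71 [ 0.54  -0.369] [ 0.5358 -0.3677] 0.932
side jar1 0.65 [0.419 0.256] [0.4235 0.2817] 0.439
side jar1 0.6 [0.43  0.131] [0.4355 0.1383] 0.856
scene jar1 0.87 [ 0.536 -0.367] [ 0.5382 -0.3695] 0.922
scene jar1 0.66 [0.446 0.127] [0.4285 0.1387] 0.84
scene jar1 0.52 [0.427 0.267] [0.4179 0.2782] 0.799
wrist jar1 0.84 [0.437 0.128] [0.4316 0.1437] 0.785
wrist jar1 0.66 [ 0.535 -0.372] [ 0.5372 -0.3695] 0.967
```

View pics/w6.png

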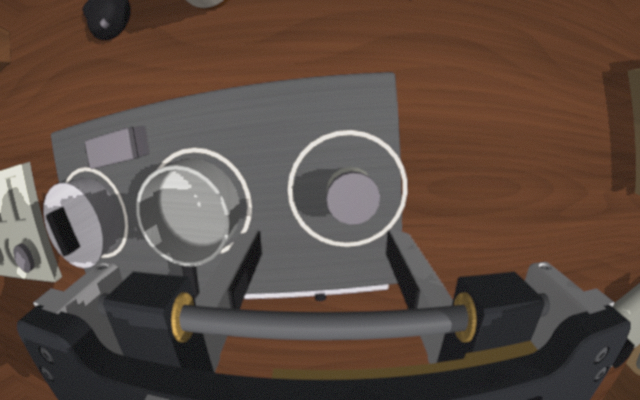

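The jar still stands upright at (352,197), undisturbed.

Request:
servo_tool:
  commands: [0.005, 0.026, 0.04, 0, 0, 0, 0.08, 0.005, 0.026, 0.07, 0, 0, 0, 0.08, 0.005, 0.026, 0.07, 0, 0, 0, 0.08, 0.005, 0.026, 0.07, 0, 0, 0, 0.08, 0.005, 0.026, 0.07, 0, 0, 0, 0.08]

```text
time: 25.78
tool_pos: [0.539, -0.3699, 0.0825]
ee_rot: [3.139, -0.003, 0.0]
wrist_force: [-1.0, -0.2, 0.2]
width: 0.0797
finger_force: 0.0
```

Request:
servo_tool:
  commands: [-0.001, 0, 0.02, 0, 0, 0, 0.08, -0.001, 0, 0.036, 0, 0, 0, 0.08, -0.001, 0, 0.036, 0, 0, 0, 0.08, -0.001, 0, 0.036, 0, 0, 0, 0.08, -0.001, 0, 0.036, 0, 0, 0, 0.03, -0.001, 0, 0.036, 0, 0, 0, 0.03, -0.001, 0, 0.036, 0, 0, 0, 0.03, -0.001, 0, 0.036, 0, 0, 0, 0.03]

```text
time: 26.78
tool_pos: [0.537, -0.3694, 0.0442]
ee_rot: [3.141, -0.0, -0.0]
wrist_force: [0.0, 0.1, 1.0]
width: 0.0471
finger_force: 30.0
```

Request:
servo_tool:
  commands: [0, 0, -0.04, 0, 0, 0, 0.03, 0, 0, -0.09, 0, 0, 0, 0.03, 0, 0, -0.106, 0, 0, 0, 0.03, 0, 0, -0.106, 0, 0, 0, 0.03, 0, 0, -0.106, 0, 0, 0, 0.03, 0, 0, -0.106, 0, 0, 0, 0.03]

```text
time: 27.52
tool_pos: [0.5359, -0.3685, 0.147]
ee_rot: [-3.138, 0.004, -0.0]
wrist_force: [-0.1, -0.1, -0.6]
width: 0.0476
finger_force: 30.0
```

Request:
servo_tool:
  commands: [-0.053, -0.286, 0, 0, 0, 0, 0.03, -0.053, -0.286, 0, 0, 0, 0, 0.03, -0.053, -0.286, 0, 0, 0, 0, 0.03, -0.053, -0.286, 0, 0, 0, 0, 0.03, -0.053, -0.286, 0, 0, 0, 0, 0.03, -0.053, -0.286, 0, 0, 0, 0, 0.03, -0.053, -0.286, 0, 0, 0, 0, 0.03]

```text
time: 28.4
tool_pos: [0.4837, -0.0836, 0.1493]
ee_rot: [3.141, 0.001, -0.0]
wrist_force: [0.3, -0.1, -0.8]
width: 0.0477
finger_force: 30.0
```

Request:
servo_tool:
  commands: [-0.053, -0.286, 0, 0, 0, 0, 0.03, -0.053, -0.286, 0, 0, 0, 0, 0.03, -0.053, -0.286, 0, 0, 0, 0, 0.03, -0.053, -0.286, 0, 0, 0, 0, 0.03, -0.053, -0.286, 0, 0, 0, 0, 0.03, -0.053, -0.286, 0, 0, 0, 0, 0.03, -0.053, -0.286, 0.04, 0, 0, 0, 0.03, -0.053, -0.286, 0.08, 0, 0, 0, 0.03, -0.053, -0.286, 0.08, 0, 0, 0, 0.03, -0.053, -0.286, 0.08, 0, 0, 0, 0.03]

```text
time: 29.65
tool_pos: [0.4325, 0.2019, 0.0712]
ee_rot: [-3.141, -0.002, -0.002]
wrist_force: [-0.0, 0.6, 0.4]
width: 0.0476
finger_force: 30.0
```

Request:
servo_tool:
  commands: [0, 0, 0, 0, 0, 0, 0.03, 0, 0, 0, 0, 0, 0, 0.03, 0, 0, 0, 0, 0, 0, 0.03]

```text
time: 30.02
tool_pos: [0.4314, 0.2029, 0.0708]
ee_rot: [-3.141, -0.002, -0.0]
wrist_force: [-0.6, -0.5, -0.6]
width: 0.0474
finger_force: 30.0
```

Request:
servo_tool:
  commands: [-0.0005, 0, 0.015, 0, 0, 0, 0.03, -0.0005, 0, 0.026, 0, 0, 0, 0.03, -0.0005, 0, 0.034, 0, 0, 0, 0.03, -0.0005, 0, 0.038, 0, 0, 0, 0.03, -0.0005, 0, 0.038, 0, 0, 0, 0.03, -0.0005, 0, 0.038, 0, 0, 0, 0.03, -0.0005, 0, 0.038, 0, 0, 0, 0.03]

```text
time: 30.9
tool_pos: [0.4303, 0.2027, 0.0322]
ee_rot: [3.142, 0.0, -0.0]
wrist_force: [-3.3, -0.5, 2.7]
width: 0.0473
finger_force: 30.0
```

Request:
servo_tool:
  commands: [0, 0, 0, 0, 0, 0, 0.058, 0, 0, 0, 0, 0, 0, 0.058, 0, 0, 0, 0, 0, 0, 0.058, 0, 0, -0.05, 0, 0, 0, 0.058, 0, 0, -0.1, 0, 0, 0, 0.06, 0, 0, -0.118, 0, 0, 0, 0.094, 0, 0, -0.118, 0, 0, 0, 0.094, 0, 0, -0.118, 0, 0, 0, 0.094, 0, 0, -0.118, 0, 0, 0, 0.094]

```text
time: 32.02
tool_pos: [0.4293, 0.2023, 0.1476]
ee_rot: [3.14, 0.004, -0.0]
wrist_force: [0.2, 0.3, -0.5]
width: 0.093
finger_force: 0.0
```

```bash
python3 jars.py jar1 box1|grep -v scene; python3 lk.py w7
```

```text
[0.4299 0.2026 0.1487]
side jar1 0.83 [0.431 0.196] [0.43   0.2094] 0.807
side jar1 0.74 [0.424 0.267] [0.4243 0.2789] 0.838
side jar1 0.55 [0.433 0.129] [0.4373 0.1412] 0.821
side box1 0.85 [ 0.591 -0.119] [ 0.5889 -0.1194  1.6664] 0.91
wrist jar1 0.9 [0.435 0.133] [0.4357 0.1324] 0.944
wrist jar1 0.85 [0.426 0.272] [0.4256 0.2728] 0.958
wrist jar1 0.68 [0.429 0.203] [0.4305 0.2034] 0.939
wrist box1 0.83 [ 0.593 -0.129] [ 0.5906 -0.1235  1.7062] 0.893
wrist box1 0.64 [0.482 0.209] [ 0.5146  0.2935 -0.0814] 0.082
```

Request:
servo_tool:
  commands: [0.1605, 0.3245, 0, 0, 0, -97.7, 0.08, 0.1605, 0.3245, 0, 0, 0, -97.7, 0.08, 0.1605, 0.3245, 0, 0, 0, -97.7, 0.08, 0.1605, 0.3245, 0, 0, 0, -97.7, 0.08, 0.1605, 0.3245, 0, 0, 0, -97.7, 0.08, 0.1605, 0.3245, 0, 0, 0, -97.7, 0.08, 0.1605, 0.3245, 0, 0, 0, -97.7, 0.08, 0.1605, 0.3245, 0, 0, 0, -97.7, 0.08, 0.1605, 0.3245, 0, 0, 0, -97.7, 0.08, 0.1605, 0.3245, 0, 0, 0, -97.7, 0.08]

```text
time: 33.78
tool_pos: [0.591, -0.122, 0.1499]
ee_rot: [-3.142, -0.0, 1.708]
wrist_force: [-0.1, 0.9, 0.0]
width: 0.0801
finger_force: 0.0
```

Request:
servo_tool:
  commands: [0, 0, 0, 0, 0, 0, 0.07, 0, 0, 0, 0, 0, 0, 0.07, 0, 0, 0, 0, 0, 0, 0.07]

```text
time: 34.15
tool_pos: [0.5909, -0.1217, 0.15]
ee_rot: [3.142, -0.0, 1.704]
wrist_force: [0.1, 0.3, 0.3]
width: 0.07
finger_force: 0.0
```

```bash
python3 jars.py box1 pot
```

```text
[ 0.5909 -0.1217  0.15  ]
side box1 0.92 [ 0.591 -0.115] [ 0.588  -0.1189 -1.5058] 0.905
side pot 0.78 [ 0.523 -0.016] [ 0.5265 -0.0176] 0.898
scene box1 0.6 [ 0.598 -0.125] [ 0.5902 -0.1218  1.702 ] 0.947
scene pot 0.83 [ 0.516 -0.014] [ 0.5211 -0.0218] 0.754
wrist box1 0.77 [ 0.591 -0.125] [ 0.5902 -0.1214  1.6914] 0.952
wrist pot 0.74 [ 0.521 -0.026] [ 0.5255 -0.0258] 0.973
```

Request:
servo_tool:
  commands: [0, 0, 0.04, 0, 0, 0, 0.07, 0, 0, 0.08, 0, 0, 0, 0.07, 0, 0, 0.106, 0, 0, 0, 0.07, 0, 0, 0.106, 0, 0, 0, 0.07, 0, 0, 0.106, 0, 0, 0, 0.07, 0, 0, 0.106, 0, 0, 0, 0.02, 0, 0, 0.106, 0, 0, 0, 0.02, 0, 0, 0.106, 0, 0, 0, 0.02, 0, 0, 0.106, 0, 0, 0, 0.02, 0, 0, 0.106, 0, 0, 0, 0.02]

```text
time: 35.85
tool_pos: [0.5909, -0.1218, 0.0442]
ee_rot: [3.142, 0.0, 1.705]
wrist_force: [-1.2, -1.2, 0.7]
width: 0.0319
finger_force: 30.0
```

Request:
servo_tool:
  commands: [0, 0, -0.04, 0, 0, 0, 0.02, 0, 0, -0.09, 0, 0, 0, 0.02, 0, 0, -0.106, 0, 0, 0, 0.02, 0, 0, -0.106, 0, 0, 0, 0.02, 0, 0, -0.106, 0, 0, 0, 0.02, 0, 0, -0.106, 0, 0, 0, 0.02, 0, 0, -0.106, 0, 0, 0, 0.02, 0, 0, -0.106, 0, 0, 0, 0.02]

```text
time: 36.85
tool_pos: [0.5907, -0.1217, 0.1493]
ee_rot: [-3.141, -0.001, 1.705]
wrist_force: [0.1, 0.2, -0.4]
width: 0.0318
finger_force: 30.0
```

Request:
servo_tool:
  commands: [0.3384, -0.0245, 0, 0, 0, 92.8, 0.02, 0.3384, -0.0245, 0, 0, 0, 92.8, 0.02, 0.3384, -0.0245, 0, 0, 0, 92.8, 0.02, 0.3384, -0.0245, 0, 0, 0, 92.8, 0.02, 0.3384, -0.0245, 0, 0, 0, 92.8, 0.02, 0.3384, -0.0245, 0, 0, 0, 92.8, 0.02, 0.3384, -0.0245, 0, 0, 0, 92.8, 0.02, 0.3384, -0.0245, 0, 0, 0, 92.8, 0.02, 0.3384, -0.0245, 0, 0, 0, 92.8, 0.02, 0.3384, -0.0245, 0, 0, 0, 92.8, 0.02]

```text
time: 38.1
tool_pos: [0.5213, 0.2104, 0.15]
ee_rot: [-3.142, -0.0, 0.088]
wrist_force: [0.1, 0.5, -0.3]
width: 0.0317
finger_force: 30.0
```

Request:
servo_tool:
  commands: [0, 0, 0, 0, 0, 0, 0.02, 0, 0, 0.04, 0, 0, 0, 0.02, 0, 0, 0.08, 0, 0, 0, 0.02, 0, 0, 0.08, 0, 0, 0, 0.02, 0, 0, 0.08, 0, 0, 0, 0.02, 0, 0, 0.08, 0, 0, 0, 0.02, 0, 0, 0.08, 0, 0, 0, 0.02]

```text
time: 38.98
tool_pos: [0.5224, 0.2106, 0.0719]
ee_rot: [-3.141, -0.003, 0.086]
wrist_force: [-0.0, 0.5, -0.9]
width: 0.0315
finger_force: 30.0
```

```bash
python3 lk.py w8; python3 st.py
```

```text
39.025 [0.5221 0.2106 0.0715] [-3.141e+00 -2.600e-03  8.550e-02] 0.0318 29.992254674434662 q [0.283 0.187 1.552 0.    1.4   1.768]
```

View pics/w8o.png

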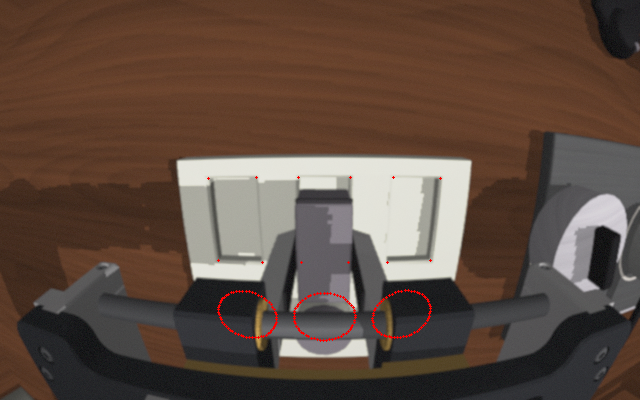

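Nest overlay agrees with the picture (mid nest corners at (298,178), (350,178)); the box at (325,235) hangs aligned above it.

Request:
servo_tool:
  commands: [0, 0, 0.015, 0, 0, 0, 0.02, 0, 0, 0.026, 0, 0, 0, 0.02, 0, 0, 0.033, 0, 0, 0, 0.02, 0, 0, 0.038, 0, 0, 0, 0.02, 0, 0, 0.038, 0, 0, 0, 0.02, 0, 0, 0.038, 0, 0, 0, 0.02, 0, 0, 0.038, 0, 0, 0, 0.02]

```text
time: 39.9
tool_pos: [0.5214, 0.2104, 0.0322]
ee_rot: [-3.141, -0.0, 0.085]
wrist_force: [-1.2, -0.8, 0.9]
width: 0.032
finger_force: 30.0
```

Request:
servo_tool:
  commands: [0, 0, 0, 0, 0, 0, 0.05, 0, 0, 0, 0, 0, 0, 0.05, 0, 0, 0, 0, 0, 0, 0.05, 0, 0, -0.05, 0, 0, 0, 0.05, 0, 0, -0.1, 0, 0, 0, 0.05, 0, 0, -0.15, 0, 0, 0, 0.094, -0.06, 0, -0.2, 0, 0, 0, 0.094, -0.12, 0, -0.22, 0, 0, 0, 0.094, -0.12, 0, -0.22, 0, 0, 0, 0.094, -0.12, 0, -0.22, 0, 0, 0, 0.094]

```text
time: 41.15
tool_pos: [0.4018, 0.2002, 0.2526]
ee_rot: [-3.141, -0.002, 0.086]
wrist_force: [0.3, -0.2, -0.8]
width: 0.0932
finger_force: 0.0
```

Run:
```python
from h import *
s=wrist()
for n,M in(('jar1',cyl(.024,.036,.006)),('box1',cub(.064,.032,.036,.006))):
  for d in spotter.trace(n,s):
    b=d['box'];c=back(s,[b[0]+b[2]/2,b[1]+b[3]/2],.03)[0]
    if d['conf']<.4 or max(b[2:])>90 or c[1]<.05:continue
    for dz in(0,.012):
        M2=M+[0,0,dz];r=fit([(s,d['region'])],M2,list(c)+([.08] if n=='box1' else []));print(n,round(d['conf'],2),dz,r[0].round(4),round(r[1],3))
```

```text
jar1 0.96 0 [0.4304 0.203 ] 0.946
jar1 0.96 0.012 [0.4316 0.2035] 0.897
jar1 0.89 0 [0.4254 0.2722] 0.912
jar1 0.89 0.012 [0.4276 0.2708] 0.858
jar1 0.83 0 [0.4356 0.1324] 0.943
jar1 0.83 0.012 [0.437  0.1346] 0.888
box1 0.63 0 [0.5218 0.2102 0.083 ] 0.957
box1 0.63 0.012 [0.5206 0.2106 0.0475] 0.927
```

Request:
servo_tool:
  commands: [0, 0.38, 0, 0, 0, 5, 0.094, 0, 0.38, 0, 0, 0, 5, 0.094, 0, 0.38, 0, 0, 0, 5, 0.094, 0, 0.38, 0, 0, 0, 5, 0.094, 0, 0.38, 0, 0, 0, 5, 0.094, 0, 0.38, 0, 0, 0, 5, 0.094, 0, 0.38, 0, 0, 0, 5, 0.094, 0, 0.38, 0, 0, 0, 5, 0.094, 0, 0.38, 0, 0, 0, 5, 0.094, 0, 0.38, 0, 0, 0, 5, 0.094]

```text
time: 42.55
tool_pos: [0.4344, -0.1772, 0.2521]
ee_rot: [-3.141, -0.0, 0.001]
wrist_force: [0.1, 1.1, -0.5]
width: 0.0937
finger_force: 0.0
```

```bash
cat > pp.py <<'E'
from h import *
import sys
W=wrist();A=snapshot('scene');B=snapshot('side');print(robot.get_obs()['tool_pos'].round(4),robot.get_obs()['ee_rot'].round(3))
cv2.imwrite('pics/'+sys.argv[1]+'.png',W['img'])
body=cyl(.05,.048,.018);han=cub(.105,.014,.012,.05)+[-.0925,0,0]
grip=cub(.052,.014,.024,.067)
k=4
def iou(vs,hulls,p):
    t=0
    for s,m in vs:
        c=np.zeros((400*k,640*k),np.uint8)
        for M in hulls:cv2.fillConvexPoly(c,cv2.convexHull(np.int32((proj(s,place(M,*p))+.5)*k*16)),1,shift=4)
        c=cv2.resize(c.astype(np.float32),(640,400),interpolation=cv2.INTER_AREA)
        t+=np.minimum(c,m).sum()/np.maximum(c,m).sum()
    return t/len(vs)
def bf(vs,hulls,p0,ws):
    best=None
    for w in ws:
        S=np.array([*p0,w])+np.r_[np.zeros((1,3)),np.diag([.008,.008,.1])]
        r=minimize(lambda p:-iou(vs,hulls,p),S[0],method='Nelder-Mead',options=dict(initial_simplex=S,xatol=2e-4,fatol=1e-4))
        if best is None or r.fun<best.fun:best=r
    return best.x.round(4),round(-best.fun,3)
p0={'pan':(.523,-.208),'pot':(.5255,-.025)}
for n,hulls,ws in(('pan',[body,han],[-.1,.2]),('pot',[cyl(.052,.049,.018),grip],[0,.8,1.6,2.4])):
    for nm,S in(('wrist',W),('scene',A),('side',B)):
        L=[d for d in spotter.trace(n,S) if d['conf']>.4]
        if not L:continue
        d=L[0];b=d['box'];c=back(S,[b[0]+b[2]/2,b[1]+b[3]/2],.04)[0]
        q=c+[.04,0] if n=='pan' else c
        print(n,nm,round(d['conf'],2),c.round(3),*bf([(S,d['region'])],hulls,q,ws))
E
python3 pp.py w9
```

```text
[ 0.4343 -0.1777  0.2523] [ 3.141e+00 -1.000e-03 -0.000e+00]
pan wrist 0.73 [ 0.476 -0.21 ] [ 0.5226 -0.2082 -0.0616] 0.95
pan scene 0.62 [ 0.498 -0.2  ] [ 0.5213 -0.2102 -0.0698] 0.95
pan side 0.92 [ 0.484 -0.191] [ 0.5213 -0.2054 -0.0529] 0.943
pot scene 0.8 [ 0.528 -0.023] [ 0.5226 -0.0238  0.8377] 0.915
pot side 0.92 [ 0.512 -0.022] [ 0.5259 -0.0176 -0.1776] 0.593
```

View pics/w9.png

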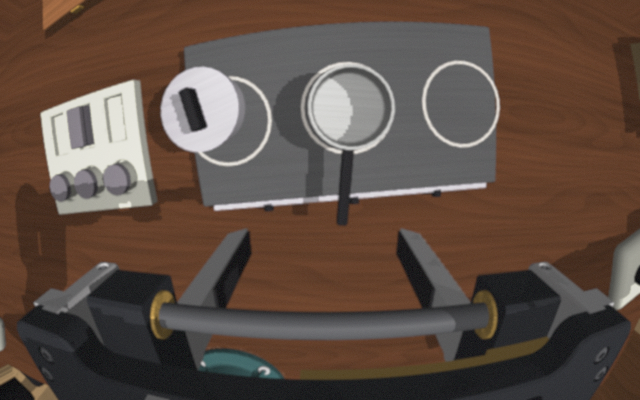

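All four are seated (heights agree with dz=0). Picture: the pan is on the mid ring (348,107), free ring empty (460,103), the pot knocked to (205,110). Now grip the pan's handle near its wall.

Request:
servo_tool:
  commands: [0.0198, 0.0262, 0.06, 0, 0, 3.4, 0.045, 0.0198, 0.0262, 0.12, 0, 0, 3.4, 0.045, 0.0198, 0.0262, 0.132, 0, 0, 3.4, 0.045, 0.0198, 0.0262, 0.132, 0, 0, 3.4, 0.045, 0.0198, 0.0262, 0.132, 0, 0, 3.4, 0.045, 0.0198, 0.0262, 0.132, 0, 0, 3.4, 0.045]

```text
time: 43.75
tool_pos: [0.4554, -0.2055, 0.1229]
ee_rot: [3.139, -0.005, -0.061]
wrist_force: [0.6, 0.1, 0.1]
width: 0.0453
finger_force: 0.0
```

```bash
python3 st.py; python3 pp.py w10
```

```text
43.75 [ 0.4554 -0.2055  0.1229] [ 3.1393 -0.0048 -0.0611] 0.0453 0.0 q [-0.538  0.009  1.639  0.     1.488  1.094]
[ 0.4546 -0.2051  0.1214] [ 3.14e+00 -2.00e-03 -6.10e-02]
pan wrist 0.61 [ 0.479 -0.204] [ 0.5226 -0.2082 -0.0626] 0.979
pan scene 0.73 [ 0.761 -0.218] [ 0.7522 -0.2196 -0.6368] 0.572
pan side 0.66 [ 0.471 -0.201] [ 0.5223 -0.2059 -0.0551] 0.43
pot wrist 0.58 [ 0.522 -0.028] [ 0.5248 -0.0202  2.4917] 0.911
pot scene 0.74 [ 0.58  -0.248] [ 0.6117 -0.3705  2.8655] 0.222
pot side 0.59 [ 0.491 -0.017] [ 0.5224 -0.0141  2.5875] 0.172
```

View pics/w10.png

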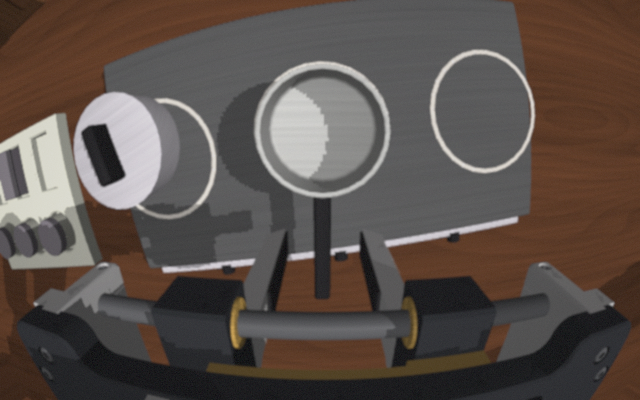

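The handle (322,245) lies centred between the fingers.

Request:
servo_tool:
  commands: [0, 0, 0.03, 0, 0, 0, 0.045, 0, 0, 0.055, 0, 0, 0, 0.045, 0, 0, 0.068, 0, 0, 0, 0.045, 0, 0, 0.072, 0, 0, 0, 0.045, 0, 0, 0.072, 0, 0, 0, 0.045, 0, 0, 0.072, 0, 0, 0, 0.045, 0, 0, 0.072, 0, 0, 0, 0.02, 0, 0, 0.072, 0, 0, 0, 0.01, 0, 0, 0.072, 0, 0, 0, 0.005, 0, 0, 0.072, 0, 0, 0, 0.005]

```text
time: 45.45
tool_pos: [0.4539, -0.2047, 0.0481]
ee_rot: [-3.141, -0.0, -0.061]
wrist_force: [-0.3, 0.6, 0.4]
width: 0.0138
finger_force: 30.0
```

Request:
servo_tool:
  commands: [0, 0, 0, 0, 0, 0, 0.005, 0, 0, 0, 0, 0, 0, 0.005]

```text
time: 45.7
tool_pos: [0.454, -0.2047, 0.0481]
ee_rot: [-3.141, -0.0, -0.061]
wrist_force: [-0.7, 1.5, 1.6]
width: 0.0135
finger_force: 30.0
```

Request:
servo_tool:
  commands: [0.0009, 0.006, 0, 0, 0, 0, 0.005, 0.0026, 0.017, 0, 0, 0, 0, 0.005, 0.0046, 0.03, 0, 0, 0, 0, 0.005, 0.0066, 0.043, 0, 0, 0, 0, 0.005, 0.0086, 0.056, 0, 0, 0, 0, 0.005, 0.0106, 0.069, 0, 0, 0, 0, 0.005, 0.0126, 0.082, 0, 0, 0, 0, 0.005, 0.0145, 0.095, 0, 0, 0, 0, 0.005, 0.016, 0.105, 0, 0, 0, 0, 0.005, 0.0168, 0.11, 0, 0, 0, 0, 0.005]

```text
time: 46.95
tool_pos: [0.4638, -0.3162, 0.048]
ee_rot: [-3.141, 0.0, -0.062]
wrist_force: [-0.9, 6.5, 4.5]
width: 0.0138
finger_force: 30.1
```

```bash
python3 st.py;python3 -c "
from bench import robot;print(robot.get_obs()['wrist_force'].round(1))";python3 pp.py w11
```

```text
46.95 [ 0.4638 -0.3162  0.048 ] [-3.1409e+00  4.0000e-04 -6.1800e-02] 0.0138 30.051931142807007 q [-0.7    0.206  1.579  0.     1.358  0.933]
[-0.9  6.5  4.5]
[ 0.464  -0.3167  0.0481] [ 3.14  -0.    -0.062]
pan wrist 0.73 [ 0.493 -0.316] [ 0.5322 -0.319  -0.0517] 0.957
pan scene 0.82 [ 0.509 -0.312] [ 0.5295 -0.3189 -0.0426] 0.878
pan side 0.6 [ 0.496 -0.312] [ 0.5329 -0.3179 -0.047 ] 0.374
pot wrist 0.59 [ 0.518 -0.062] [ 0.5248 -0.0184 -0.052 ] 0.975
pot scene 0.65 [ 0.522 -0.028] [ 0.5202 -0.0221  0.8775] 0.905
pot side 0.62 [0.56 0.02] [ 0.5925  0.0535 -0.6234] 0.12
```

Request:
servo_tool:
  commands: [0.001, 0.006, 0, 0, 0, 0, 0.005, 0.0027, 0.0175, 0, 0, 0, 0, 0.005, 0.0044, 0.029, 0, 0, 0, 0, 0.005, 0.006, 0.039, 0, 0, 0, 0, 0.005, 0.007, 0.045, 0, 0, 0, 0, 0.005, 0.0074, 0.0477, 0, 0, 0, 0, 0.005, 0.0074, 0.0477, 0, 0, 0, 0, 0.005, 0.0074, 0.0477, 0, 0, 0, 0, 0.005]

```text
time: 48.4
tool_pos: [0.4686, -0.3625, 0.048]
ee_rot: [-3.139, 0.0, -0.061]
wrist_force: [-0.2, 5.7, 3.8]
width: 0.0138
finger_force: 30.0
```

```bash
python3 pp.py w12
```

```text
[ 0.4686 -0.3625  0.048 ] [-3.139  0.    -0.061]
pan wrist 0.92 [ 0.499 -0.363] [ 0.5374 -0.3653 -0.0507] 0.961
pan scene 0.84 [ 0.542 -0.353] [ 0.535  -0.3659  0.3099] 0.801
pan side 0.71 [ 0.498 -0.359] [ 0.5375 -0.3632 -0.0432] 0.319
pot wrist 0.78 [ 0.519 -0.086] [ 0.5259 -0.0188  1.2945] 0.959
pot scene 0.84 [ 0.529 -0.033] [ 0.5221 -0.0259  0.9054] 0.937
pot side 0.8 [ 0.545 -0.033] [ 0.5852 -0.0016 -0.7286] 0.161
```

Request:
servo_tool:
  commands: [0, -0.002, 0, 0, 0, 0, 0.005, 0, -0.002, 0, 0, 0, 0, 0.045, 0, -0.002, 0, 0, 0, 0, 0.045, 0, -0.002, 0, 0, 0, 0, 0.045, 0, -0.002, -0.04, 0, 0, 0, 0.045, 0, -0.002, -0.1, 0, 0, 0, 0.045, 0, -0.002, -0.16, 0, 0, 0, 0.07, 0, -0.002, -0.2, 0, 0, 0, 0.07, 0, -0.002, -0.2, 0, 0, 0, 0.07, 0, -0.002, -0.2, 0, 0, 0, 0.07]

```text
time: 50.1
tool_pos: [0.4681, -0.3614, 0.2463]
ee_rot: [-3.14, 0.002, -0.061]
wrist_force: [-0.5, -0.1, -0.9]
width: 0.07
finger_force: 0.0
```

Request:
servo_tool:
  commands: [-0.05, -0.24, 0, 0, 0, -3.4, 0.07, -0.05, -0.24, 0, 0, 0, -3.4, 0.07, -0.05, -0.24, 0, 0, 0, -3.4, 0.07, -0.05, -0.24, 0, 0, 0, -3.4, 0.07, -0.05, -0.24, 0, 0, 0, -3.4, 0.07, -0.05, -0.24, 0, 0, 0, -3.4, 0.07, -0.05, -0.24, 0, 0, 0, -3.4, 0.07, -0.05, -0.24, 0, 0, 0, -3.4, 0.07]

```text
time: 51.1
tool_pos: [0.4333, -0.1202, 0.2473]
ee_rot: [-3.141, 0.001, -0.004]
wrist_force: [0.2, 0.6, 0.2]
width: 0.07
finger_force: 0.0
```

```bash
cat >> pp.py <<'E'
# grip bar of the pot: dark pixels inside lid, at bar top z=.091
L=[d for d in spotter.trace('pot',W) if d['conf']>.4]
g=W['img'].max(2);m=np.uint8((g<60)&cv2.morphologyEx(L[0]['region'].astype(np.uint8),cv2.MORPH_CLOSE,np.ones((15,15))).astype(bool))
n,lab,stt,_=cv2.connectedComponentsWithStats(m);i=1+np.argmax(stt[1:,4]);mm=lab==i
v,u=np.nonzero(mm);X=back(W,np.c_[u,v],.088);c,sz,ang=cv2.minAreaRect((X*1000).astype(np.float32));print('bar',c,sz,ang)
print(bf([(W,mm)],[grip],np.array(c)/1000,[-.5,0,.5,1,1.5]))
print('lid',fit([(W,L[0]['region'])],cyl(.052,.049,.018),np.array(c)/1000))
E
python3 pp.py w13
```

```text
[ 0.4334 -0.1197  0.2478] [-3.141e+00  0.000e+00 -3.000e-03]
pan wrist 0.92 [ 0.487 -0.37 ] [ 0.5372 -0.3676 -0.0601] 0.935
pan scene 0.82 [ 0.51 -0.36] [ 0.5341 -0.3658 -0.0491] 0.925
pan side 0.55 [ 0.505 -0.356] [ 0.5367 -0.3633 -0.0493] 0.933
pot wrist 0.61 [ 0.524 -0.024] [ 0.5257 -0.0255  0.8457] 0.925
pot scene 0.92 [ 0.532 -0.026] [ 0.521  -0.0235  0.8125] 0.882
pot side 0.67 [0.441 0.179] [0.4218 0.2004 0.8496] 0.227
bar (525.2379150390625, -27.8172550201416) (48.99213790893555, 15.131491661071777) 17.34837532043457
(array([ 0.5237, -0.0265,  0.3895]), np.float64(0.702))
lid (array([ 0.52551222, -0.0255722 ]), np.float64(0.9245663297752644))
```

View pics/w13.png

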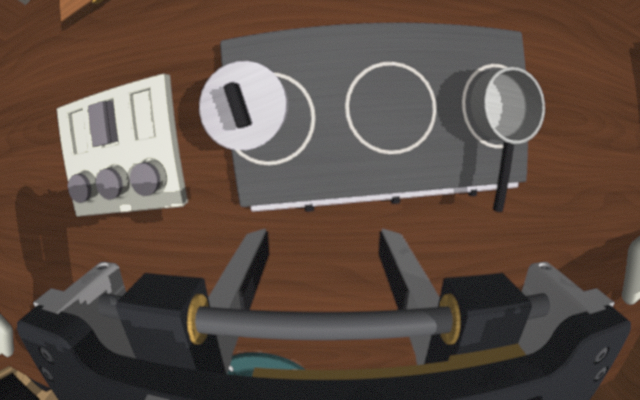

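Pan sits on the free ring (about (512,105)); pot at (243,105) with its bar turned ≈17°; mid ring (391,108) is free.

Request:
servo_tool:
  commands: [0.0915, -0.0935, 0.05, 0, 0, -18.5, 0.05, 0.0915, -0.0935, 0.08, 0, 0, -18.5, 0.05, 0.0915, -0.0935, 0.117, 0, 0, -18.5, 0.05, 0.0915, -0.0935, 0.117, 0, 0, -18.5, 0.05, 0.0915, -0.0935, 0.117, 0, 0, -18.5, 0.05, 0.0915, -0.0935, 0.117, 0, 0, -18.5, 0.05, 0.0915, -0.0935, 0.117, 0, 0, -18.5, 0.05]

```text
time: 52.48
tool_pos: [0.5259, -0.0266, 0.1334]
ee_rot: [3.14, -0.004, 0.32]
wrist_force: [-0.4, -0.5, 0.8]
width: 0.0503
finger_force: 0.0
```

```bash
python3 pp.py w14; python3 st.py
```

```text
[ 0.5253 -0.0261  0.132 ] [ 3.141e+00 -2.000e-03  3.200e-01]
pan wrist 0.95 [ 0.551 -0.362] [ 0.5387 -0.3703  1.3919] 0.535
pan scene 0.61 [ 0.514 -0.358] [ 0.5326 -0.3651 -0.0482] 0.905
pan side 0.79 [ 0.502 -0.354] [ 0.5371 -0.3635 -0.0519] 0.951
pot wrist 0.57 [ 0.522 -0.028] [ 0.5254 -0.0254 -0.019 ] 0.903
pot scene 0.9 [ 0.53  -0.028] [ 0.5222 -0.0234  0.8279] 0.89
pot side 0.85 [ 0.524 -0.02 ] [ 0.5252 -0.0195  0.8601] 0.896
bar (527.3634033203125, -24.730844497680664) (54.14963912963867, 11.814932823181152) 17.75252342224121
(array([ 0.5241, -0.0256,  0.3282]), np.float64(0.791))
lid (array([ 0.52564721, -0.02558791]), np.float64(0.9027805787420746))
52.975 [ 0.525  -0.0257  0.1309] [-3.1414e+00  1.0000e-04  3.2100e-01] 0.0499 0.0 q [-0.157  0.066  1.564  0.     1.512  1.093]
```

View pics/w14.png

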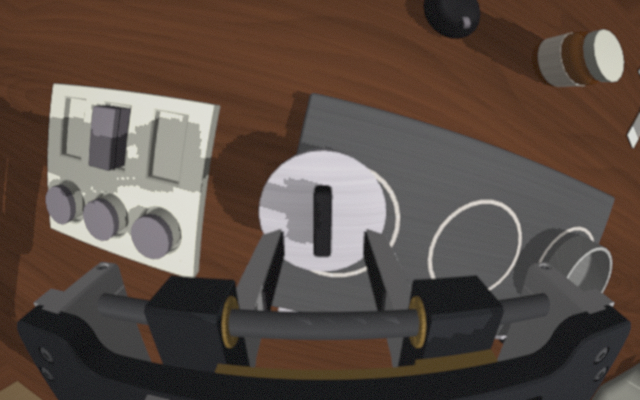

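The bar (322,220) is centred and aligned between the fingers.

Request:
servo_tool:
  commands: [0, 0, 0.02, 0, 0, 0, 0.05, 0, 0, 0.036, 0, 0, 0, 0.05, 0, 0, 0.045, 0, 0, 0, 0.05, 0, 0, 0.048, 0, 0, 0, 0.05, 0, 0, 0.048, 0, 0, 0, 0.05, 0, 0, 0.048, 0, 0, 0, 0.03, 0, 0, 0.048, 0, 0, 0, 0.015, 0, 0, 0.048, 0, 0, 0, 0.005, 0, 0, 0.048, 0, 0, 0, 0.005, 0, 0, 0.048, 0, 0, 0, 0.005]

```text
time: 54.22
tool_pos: [0.5251, -0.0258, 0.0831]
ee_rot: [3.141, -0.0, 0.321]
wrist_force: [-0.1, 0.7, 0.8]
width: 0.0138
finger_force: 30.0
```

Request:
servo_tool:
  commands: [0, 0, 0, 0, 0, 0, 0.005, 0, 0, 0, 0, 0, 0, 0.005]

```text
time: 54.48
tool_pos: [0.5251, -0.0258, 0.0831]
ee_rot: [3.141, -0.0, 0.321]
wrist_force: [-0.7, -0.7, 0.7]
width: 0.0139
finger_force: 30.0
```

Request:
servo_tool:
  commands: [-0.0018, 0.005, 0, 0, 0, 0, 0.005, -0.0053, 0.015, 0, 0, 0, 0, 0.005, -0.0095, 0.027, 0, 0, 0, 0, 0.005, -0.0137, 0.039, 0, 0, 0, 0, 0.005, -0.0179, 0.051, 0, 0, 0, 0, 0.005, -0.0221, 0.063, 0, 0, 0, 0, 0.005, -0.0263, 0.075, 0, 0, 0, 0, 0.005, -0.0305, 0.087, 0, 0, 0, 0, 0.005, -0.0344, 0.098, 0, 0, 0, 0, 0.005, -0.0368, 0.105, 0, 0, 0, 0, 0.005]

```text
time: 55.72
tool_pos: [0.5231, -0.1372, 0.0832]
ee_rot: [-3.14, -0.001, 0.32]
wrist_force: [-1.1, 16.4, 13.6]
width: 0.0141
finger_force: 30.0
```

```bash
python3 st.py;python3 pp.py w15
```

```text
55.725 [ 0.5231 -0.1372  0.0832] [-3.140e+00 -5.000e-04  3.203e-01] 0.0141 29.99845862388611 q [-0.362  0.132  1.59   0.002  1.42   0.888]
[ 0.5231 -0.1386  0.0831] [3.14e+00 1.00e-03 3.20e-01]
pan wrist 0.66 [ 0.55  -0.358] [ 0.5373 -0.371   1.3476] 0.499
pan scene 0.68 [ 0.531 -0.146] [ 0.5193 -0.1367 -0.5691] 0.779
pan side 0.91 [ 0.503 -0.356] [ 0.5365 -0.3636 -0.0551] 0.954
pot wrist 0.77 [ 0.52  -0.139] [ 0.5227 -0.1368  0.8415] 0.748
pot scene 0.62 [ 0.532 -0.143] [ 0.5178 -0.1354  0.8951] 0.817
pot side 0.62 [ 0.518 -0.134] [ 0.5253 -0.1324  0.0477] 0.745
bar (526.0836791992188, -136.02676391601562) (56.34147262573242, 13.742700576782227) 17.535465240478516
(array([ 0.5226, -0.137 ,  0.3057]), np.float64(0.858))
lid (array([ 0.5226512 , -0.13684232]), np.float64(0.7483250984699413))
```

Request:
servo_tool:
  commands: [-0.0021, 0.006, 0, 0, 0, 0, 0.005, -0.0059, 0.017, 0, 0, 0, 0, 0.005, -0.01, 0.029, 0, 0, 0, 0, 0.005, -0.0141, 0.041, 0, 0, 0, 0, 0.005, -0.0183, 0.053, 0, 0, 0, 0, 0.005, -0.0214, 0.062, 0, 0, 0, 0, 0.005, -0.0228, 0.066, 0, 0, 0, 0, 0.005, -0.0232, 0.0673, 0, 0, 0, 0, 0.005, -0.0232, 0.0673, 0, 0, 0, 0, 0.005, -0.0232, 0.0673, 0, 0, 0, 0, 0.005]

```text
time: 57.48
tool_pos: [0.5233, -0.2047, 0.0833]
ee_rot: [-3.136, -0.004, 0.322]
wrist_force: [-0.1, 6.6, 4.9]
width: 0.0139
finger_force: 30.0
```

```bash
python3 st.py;python3 pp.py w16
```

```text
57.475 [ 0.5233 -0.2047  0.0833] [-3.1357 -0.0036  0.3224] 0.0139 29.99283403158188 q [-0.478  0.177  1.538  0.007  1.428  0.77 ]
[ 0.5233 -0.2047  0.0833] [-3.136 -0.004  0.322]
pan wrist 0.97 [ 0.512 -0.378] [ 0.5368 -0.3686 -0.0609] 0.694
pan side 0.71 [ 0.502 -0.354] [ 0.5371 -0.3635 -0.0547] 0.951
pot wrist 0.98 [ 0.52  -0.207] [ 0.5234 -0.2041  2.4329] 0.76
pot scene 0.63 [ 0.531 -0.211] [ 0.5178 -0.2022  0.8636] 0.808
pot side 0.63 [ 0.523 -0.203] [ 0.5252 -0.1991  1.5526] 0.763
bar (526.0992431640625, -203.29835510253906) (56.25236511230469, 13.838828086853027) 18.84425926208496
(array([ 0.5228, -0.2044,  0.3368]), np.float64(0.862))
lid (array([ 0.52340395, -0.204315  ]), np.float64(0.7596195288204598))
```

Request:
servo_tool:
  commands: [-0.0008, 0.002, 0, 0, 0, 0, 0.005, -0.0016, 0.0045, 0, 0, 0, 0, 0.005, -0.0016, 0.0045, 0, 0, 0, 0, 0.005, -0.0008, 0.002, 0, 0, 0, 0, 0.005, 0, 0, 0, 0, 0, 0, 0.005, 0, 0, 0, 0, 0, 0, 0.05, 0, 0, 0, 0, 0, 0, 0.05, 0, 0, 0, 0, 0, 0, 0.05, 0, 0, -0.03, 0, 0, 0, 0.05, 0, 0, -0.09, 0, 0, 0, 0.05]

```text
time: 59.22
tool_pos: [0.5202, -0.2071, 0.17]
ee_rot: [-3.135, 0.006, 0.321]
wrist_force: [0.8, 1.0, 0.5]
width: 0.0498
finger_force: 0.0
```

Request:
servo_tool:
  commands: [-0.05, -0.03, -0.04, 0, 0, 18.5, 0.05, -0.12, 0, -0.06, 0, 0, 18.5, 0.05, -0.12, 0, -0.08, 0, 0, 18.5, 0.05, -0.12, 0, -0.08, 0, 0, 18.5, 0.05, -0.12, 0, -0.08, 0, 0, 18.5, 0.05]

```text
time: 59.85
tool_pos: [0.4088, -0.2454, 0.2517]
ee_rot: [-3.14, 0.001, -0.002]
wrist_force: [-0.1, 0.2, 0.5]
width: 0.0499
finger_force: 0.0
```

```bash
python3 st.py;python3 pp.py w17; python3 jars.py jar1 box1
```

```text
59.85 [ 0.4088 -0.2454  0.2517] [-3.14e+00  9.00e-04 -1.50e-03] 0.0499 0.0 q [-6.600e-01 -8.000e-02  1.469e+00  1.000e-03  1.754e+00  9.120e-01]
[ 0.4088 -0.2451  0.2511] [-3.139e+00  2.000e-03 -0.000e+00]
pan wrist 0.69 [ 0.487 -0.369] [ 0.5375 -0.3663 -0.0604] 0.969
pan scene 0.76 [ 0.512 -0.356] [ 0.5338 -0.3654 -0.0513] 0.918
pan side 0.73 [ 0.499 -0.355] [ 0.537  -0.3637 -0.0504] 0.949
pot wrist 0.64 [ 0.523 -0.21 ] [ 0.523  -0.2092  1.6564] 0.973
pot scene 0.92 [ 0.527 -0.211] [ 0.5195 -0.2065  1.5788] 0.908
pot side 0.75 [ 0.516 -0.219] [ 0.5256 -0.2043  0.7377] 0.531
bar (522.7352294921875, -209.5335693359375) (48.55882263183594, 11.312435150146484) 18.30861473083496
(array([ 0.5246, -0.2082,  0.4201]), np.float64(0.651))
lid (array([ 0.52294359, -0.20938233]), np.float64(0.9734801804861482))
[ 0.4086 -0.246   0.253 ]
side jar1 0.86 [0.425 0.272] [0.4249 0.2818] 0.803
side jar1 0.67 [0.433 0.195] [0.4293 0.2066] 0.91
side jar1 0.57 [0.43  0.132] [0.4345 0.1369] 0.949
side box1 0.88 [0.52  0.205] [0.5209 0.2143 3.1881] 0.862
scene jar1 0.57 [0.431 0.204] [0.4235 0.2085] 0.796
scene jar1 0.56 [0.429 0.134] [0.4251 0.1397] 0.742
scene jar1 0.44 [0.422 0.265] [0.4127 0.2827] 0.659
scene box1 0.52 [0.538 0.201] [ 0.5163  0.2139 -0.0564] 0.78
wrist jar1 0.86 [0.427 0.274] [0.4259 0.2812] 0.803
wrist jar1 0.77 [0.434 0.13 ] [0.4357 0.1368] 0.909
wrist jar1 0.68 [0.431 0.207] [0.4308 0.2042] 0.847
wrist box1 0.74 [0.521 0.199] [0.5217 0.2157 3.2114] 0.841
```

View pics/w17.png

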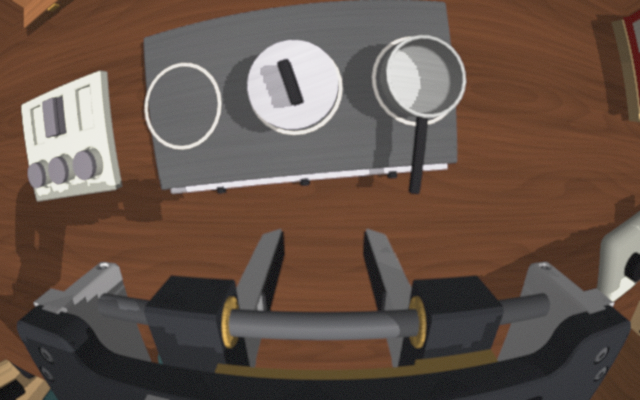

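Pot is centred on the mid ring (295,87), pan on the free ring (420,80), box and jars in their nests; the gripper is clear.

```bash
python3 -c "
from bench import close_job
print(close_job())"
```

```text
the job is handed in; nothing more can be done
None
```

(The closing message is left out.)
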